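# Turn a cover plate over with a flat lifter

### The job

Turn the cover plate over in its jig with the flat lifter. Slide the blade along the low bed under the plate's overhanging near edge until it butts against the raised panel, and hold it there a moment with a light push of a few newtons, both down on the bed and forward against the panel; then raise that edge and tip the plate over the step onto the deck, panel up, and push it with the blade fully home against the end stop, pressing there for a moment with about 10 N. Never push on jig or plate with more than 15 N, keep the gripper off the plate, leave the other things alone, and finally stand the lifter upright on the table and let go of it.

Things in the scene. Friction and masses are not known exactly. Their poses are not given: they have to be found in the camera images.
- turning_jig: Dark steel jig fixed to the table, grey side cheeks, 204 mm long (x), 108 wide. Origin under its step, in its bottom plane; x points from the open front along the jig to the end stop, z up. Low bed: x -98 to 0 mm, top z = 20 mm. Step of 9 mm at x = 0 up to the deck (z = 29 mm), which runs 92 mm to the stop. Sunk 0 to 8 mm into the table, differently each time: feel for the bed.
- bed_front (a point): Middle of the front edge of the jig's low bed, on its top face (jig x = -98, z = 20 mm); axes as the jig. The bed's front end is open. Along both sides stand cheeks 6 mm thick, inner faces at y = +-48 mm, 17 mm above the bed, from jig x = -80 to +106 mm.
- end_stop: Steel bar, 14 x 96 x 14 mm, fixed across the far end of the deck; origin at the middle of the lower edge of the face that the plate is pushed against (jig x = 92 mm, deck height), same axes as the jig.
- cover_plate: Loose aluminium plate, 0.1 to 0.16 kg: flange 72 (x) x 90 (y) x 4 mm with a raised panel 60 x 78 x 3.5 mm centred on one side. Starts in the low bed, panel down, within 4 mm of the step, not quite square. Origin at the middle of the panel's outer face (underside at first); z points from there through the flange (up at first, down once turned over). Home: its middle at jig x = 56 mm.
- near_edge (a point): Middle of the underside of the flange's near edge (plate x = -36, z = 3.5 mm; axes as the plate). The flange overhangs the panel by 6 mm all round, 3.5 mm above the bed, so the blade goes 6 mm in until it meets the panel. Raised, the plate pivots on its far edge in the corner of the step; tipped past upright (about 10 degrees) it falls onto the deck, its trailing edge about 9 mm behind the step.
- lifter: Flat steel lifter, 0.2 kg, standing on the table on its own blade. Blade 92 long x 40 wide x 2 mm thick; upright square wooden grip 20 x 20 mm from z = 8 to 78 mm on a foot 34 x 30 mm that ends at z = 8 mm. Origin on the blade's underside below the grip's axis; x points along the blade to its working end at x = +62 mm (the rear end is at x = -30 mm), z up along the grip.
- blade_tip (a point): Middle of the working end of the lifter's blade, on its underside (62 mm ahead of the grip's axis); axes as the lifter. Pushing with this end tends to turn the lifter a little in the gripper and press the blade on the deck, whose friction (about 0.6) takes part of the push: keep the blade clear of the deck, level with the flange (0 to 4 mm above the deck).
- tape_measure: Bystander: tape measure, 66 x 74 x 36 mm; origin under its middle.
- jar_a: Bystander: wider screw-top jar with a white lid, 51 mm across, 61 mm high; origin under its middle.
- jar_b: Bystander: narrower screw-top jar with a black lid, 43 mm across, 66 mm high; origin under its middle.
- stock_box_a: Bystander: white carton, 86 x 135 x 66 mm, with a black case on top; origin under its middle.
Mind the look-alikes: they are no part of the job. Several things have the shape of the cover_plate; the one meant has the colours described above.

How it is judged:
On the way, in this order (a step that is already met when the one before it is completed fails the run):
1. the blade is under the plate's near edge, pressed on the bed and against the plate with at least 1 N each (x of blade_tip in the frame of near_edge above 0.003 m and angle between cover_plate's own z axis and vertical below 0.2 rad and contact force between lifter and turning_jig above 1 N and contact force between lifter and cover_plate above 1 N), for 0.2 s.
2. the plate's near edge is raised on the lifter's blade (angle between cover_plate's own z axis and vertical between 0.5 and 1.5 rad and contact force between lifter and cover_plate above 0.1 N), for 0.2 s.
3. the plate lies turned over on the deck, raised panel up (angle between cover_plate's own z axis and vertical above 3.05 rad and x of cover_plate in the frame of turning_jig above 0 m and linear speed of cover_plate below 0.05 m/s), for 0.2 s.
4. the plate is pressed by the blade against the end stop with at least 5 N (x of cover_plate in the frame of turning_jig above 0.0535 m and contact force between cover_plate and end_stop above 5 N and contact force between lifter and cover_plate above 5 N), for 0.2 s.
At the end, for the whole second after the job is handed in: The plate lies flat on the deck with its raised panel up (within 5 degrees), within 3 mm of the end stop and at rest; the lifter stands upright (within 6 degrees) on the table itself, at rest and released (angle between cover_plate's own z axis and vertical above 3.05 rad and x of cover_plate in the frame of turning_jig above 0.053 m and z of cover_plate in the frame of turning_jig below 0.04 m and linear speed of each of cover_plate, lifter below 0.01 m/s and angle between lifter's own z axis and vertical below 0.1 rad and height (world z) of lifter between -0.005 and 0.005 m); the robot touches nothing.
It fails at once if the lifter pushes on the jig with more than 18 N (contact force between lifter and turning_jig above 18 N).
It fails at once if the lifter pushes on the plate with more than 18 N (contact force between lifter and cover_plate above 18 N).
It fails at once if the gripper or arm touches the plate (contact force between any of the fingers, the arm and cover_plate above 0.5 N).
It fails at once if a bystander is shifted by more than 3 cm (distance of any of tape_measure, jar_a, jar_b, stock_box_a from where it was at the start of the episode above 0.03 m).
It also fails if it takes over 72 s, if anything falls off the work surface, if the arm or the gripper's body presses on something with over 40 N, if the wrist force passes 120 N, or if a joint passes its speed limit or range.

### The arm

A 6-joint arm with a two-finger parallel gripper is mounted at the origin on the work surface; the furniture and walls round the work are solid. World frame = base frame: x ahead of the robot, y to its left, z up, the work surface at z = 0. Lengths are in m, angles in rad, forces in N, time in s.
With the tool pointing down it reaches from about 0.3 to 0.775 m from the base axis. Payload 14.6 kg.
Tool frame: the origin (TCP) lies at the very end of the fingers, on their centre line; the grasp point (between the pads) lies ctrl.tcp_to_grasp behind it (ctrl.tcp_to_grasp is the distance from the TCP to the grasp point, in m); x points along the fingers, y is the direction in which the jaws open and shut, and the axes are right-handed (so a half turn about x gives the same grasp; the last joint's range is limited). The gripper opens to 94 mm and grips with 3 to 60 N. Pads are 16 mm wide; open, the fingers measure 119 mm over their backs; the gripper's body (75 mm by 177 mm) begins 78 mm behind the grasp point.
Start: joints at [1.137, 0.3, 1.521, -0, 1.321, -0.067], TCP at [0.197, 0.513, 0.205] pointing down, gripper open.
Joint ranges: [-3.03, 3.03], [-0.79, 2.21], [0.23, 2.52], [-1.04, 4.18], [0, 3.07], [-2.55, 2.55]. Speed limits (rad/s): [2.22, 2.22, 2.57, 3.14, 3.14, 3.14].

### API

Orientations are given as [roll, pitch, yaw] about the fixed x, y, z axes, in that order (R = Rz(yaw) Ry(pitch) Rx(roll)).
In Python, from station import ctrl gives the robot as it stands.
- The arm moves only by the tool play_rows, never from a script. Its argument "increments" is a list that holds one entry, the list of rows, each a list of 5 numbers: the closure in counts, from 0 (fully open) to 255 (shut), then the shift along the tool's x, y, z in cm, then the turn about the tool's x in degrees. A call has 1 to 12 rows; each row shifts and turns the commanded pose from where the row before left it, along the tool's axes as they then stand; what a row does not reach is not made up. A row lasts 1/12 s, in which the tool goes at most 41.7 mm and 7.16 degrees, less where a joint would pass 70% of its speed; a pose out of reach is approached as far as the arm can. A call is refused whole if a number of a shift passes 4.17 or a number of a turn 7.16, either way. A call with a gripper value outside its range is refused whole. The fingers move at their own pace and stop on an object; "newtons" is the grip in N (left out, the last holds). Time passes only in rows, so rows that do not move let the fingers close. It gives the time, the measured TCP pose, the force and the opening at its end, in the units of the state.
- ctrl.get_obs(): the state, without advancing time (a new reading comes with each control period).
- ctrl.camera(name): name is "side" or "top" or "wrist"; returns the picture (420x560x3 uint8, red, green, blue); there is no depth.
- ctrl.calibration(name): a dict with "fx", "fy", "cx", "cy" (pixels), "k1" (the pictures are not rectified: a ray, as slopes to the right and down, at radius r is drawn at 1 + k1 r^2 times it, then the intrinsics apply), "rvec" (rotation vector, rad) and "tvec" (3), from world to camera coordinates, as OpenCV has them; the wrist camera has in their place "T_tool_cam" (4x4, takes a point from camera to tool coordinates, whose origin is the TCP and whose axes are the tool frame's). Camera axes: x right, y down, z forward; pixel columns grow to the right and rows downward; lengths in m; the calibration is good to about 2 mm. A picture is of the moment at which its call begins: read the wrist's pose just before it. calibration takes no time and is no camera call.
- ctrl.hand_in(): hands the job in, once; it reports no verdict.
The state is a dict: "time_s": time; "qpos": joint angles; "joint_vel": joint speeds; "tau": joint torques, N m; "ee_pos": TCP position; "eef_rot": TCP orientation; "force": force on the tool from outside, world axes, zero at the start; "moment": the same for the moment, N m; "grip_width": finger opening in m.
Only numpy, scipy, OpenCV 4.12 (cv2) and the standard library are available. Lean on these libraries where they do the work, as an engineer would, in place of code of your own. Each camera call takes 0.05 s, during which the arm holds its last target.

## Working session

There is one attempt and no reset: what is moved stays moved. The work goes in short steps, Python scripts to look and compute and a tool call to move; the robot and the scene stay as the last step left them, time stands still between calls to the robot, and variables do not carry over. Pictures are saved under pics/ and viewed, and the job is handed in when it is done.

Besides the shell and the picture viewer there is one more tool, called in YAML: its name, and indented under it one key for each argument. play_rows: Moves the arm, as the interface text tells. Its arguments: {"type":"object","properties":{"increments":{"type":"array"},"newtons":{"type":"number"}},"required":["increments"]}

```bash
ls; mkdir -p pics
python3 - <<'E'
from station import ctrl
import cv2
print(ctrl.get_obs(), ctrl.tcp_to_grasp)
for n in ["side","top","wrist"]:
    print(n,ctrl.calibration(n))
    cv2.imwrite(f"pics/{n}0.png",ctrl.camera(n)[:,:,::-1])
E
```

```text
pics
{'time_s': 0.0, 'qpos': array([ 1.13742987e+00,  3.00455715e-01,  1.52158556e+00, -2.13721308e-05,
        1.32070340e+00, -6.66120324e-02]), 'joint_vel': array([ 0.000435  ,  0.00139757, -0.00049068, -0.00055311, -0.00107225,
        0.00010838]), 'tau': array([-2.81206761e-03, -5.31792963e+01, -3.52740705e+01,  7.06576556e-02,
        2.44012027e-02, -7.07105005e-05]), 'ee_pos': array([0.19712534, 0.51317537, 0.20489288]), 'eef_rot': array([-1.61944103,  1.56964411, -1.98619015]), 'force': array([ 0.35734565,  0.31246569, -0.52953191]), 'moment': array([-0.00940333, -0.01004413, -0.02314002]), 'grip_width': 0.09398397203724819} 0.0188
side {'fx': 432.43328439849677, 'fy': 432.43328439849677, 'cx': 280.6104117838627, 'cy': 207.4290577545012, 'k1': 0.023598817255890924, 'rvec': array([ 2.27581118, -0.40953476,  0.17061645]), 'tvec': array([-0.49401031,  0.18759188,  1.14816025])}
top {'fx': 486.3446719764254, 'fy': 486.3446719764254, 'cx': 282.631910602776, 'cy': 211.67099340088356, 'k1': -0.006125399244214812, 'rvec': array([ 2.15406442, -2.14743693,  0.15684038]), 'tvec': array([0.02852048, 0.54632488, 1.05324679])}
wrist {'fx': 317.0237121598112, 'fy': 317.0237121598112, 'cx': 278.94826725848657, 'cy': 208.99686835122966, 'k1': -0.062272819560370084, 'T_tool_cam': array([[-5.32642997e-04, -2.59113511e-01,  9.65846729e-01,
        -1.80092748e-01],
       [ 9.99999848e-01, -2.77162754e-04,  4.77121563e-04,
        -3.61316865e-04],
       [ 1.44068096e-04,  9.65846837e-01,  2.59113619e-01,
        -7.42023977e-02],
       [ 0.00000000e+00,  0.00000000e+00,  0.00000000e+00,
         1.00000000e+00]])}
```

View pics/top0.png

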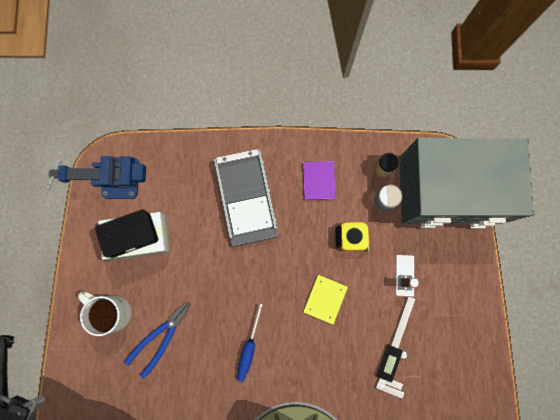

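View pics/side0.png

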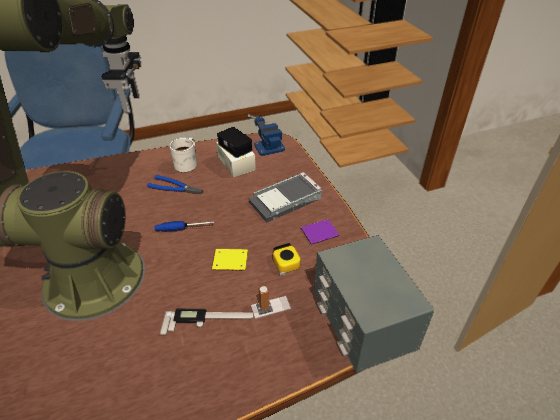

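View pics/wrist0.png

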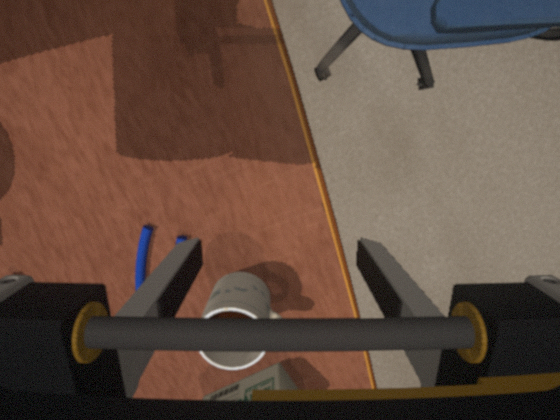

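```bash
cat > h.py <<'E'
import numpy as np, cv2
from scipy.spatial.transform import Rotation as R
def cam(ctrl,name,obs=None):
    c=ctrl.calibration(name)
    K=np.array([[c['fx'],0,c['cx']],[0,c['fy'],c['cy']],[0,0,1]])
    D=np.array([c['k1'],0,0,0.])
    if name=='wrist':
        T=np.eye(4);T[:3,:3]=R.from_euler('xyz',obs['eef_rot']).as_matrix();T[:3,3]=obs['ee_pos']
        W=T@c['T_tool_cam']; Rm=W[:3,:3].T; t=-Rm@W[:3,3]
    else:
        Rm=cv2.Rodrigues(c['rvec'])[0]; t=c['tvec']
    return K,D,Rm,t
def ray(cm,uv):
    K,D,Rm,t=cm
    p=cv2.undistortPoints(np.array(uv,float).reshape(-1,1,2),K,D).reshape(-1,2)
    d=np.c_[p,np.ones(len(p))]@Rm
    return -Rm.T@t,d
def onplane(cm,uv,z):
    o,d=ray(cm,uv)
    return o+d*((z-o[2])/d[:,2])[:,None]
def proj(cm,P):
    K,D,Rm,t=cm
    return cv2.projectPoints(np.array(P,float).reshape(-1,1,3),cv2.Rodrigues(Rm)[0],t,K,D)[0].reshape(-1,2)
E
python3 - <<'E'
import cv2
a=cv2.imread('pics/top0.png')
c=cv2.resize(a[140:255,205:285],None,fx=5,fy=5,interpolation=cv2.INTER_CUBIC)
d=cv2.resize(a[245:305,370:440],None,fx=5,fy=5,interpolation=cv2.INTER_CUBIC)
o=np=__import__('numpy').zeros((575,750,3),'uint8'); o[:575,:400]=c;o[:300,400:]=d
cv2.imwrite('pics/crop0.png',o)
s=cv2.imread('pics/side0.png')
c=cv2.resize(s[165:225,240:330],None,fx=6,fy=6,interpolation=cv2.INTER_CUBIC)
cv2.imwrite('pics/crop1.png',c)
d=cv2.resize(s[275:330,240:300],None,fx=8,fy=8,interpolation=cv2.INTER_CUBIC)
cv2.imwrite('pics/crop2.png',d)
E
```

```text
(no output)
```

View pics/crop0.png

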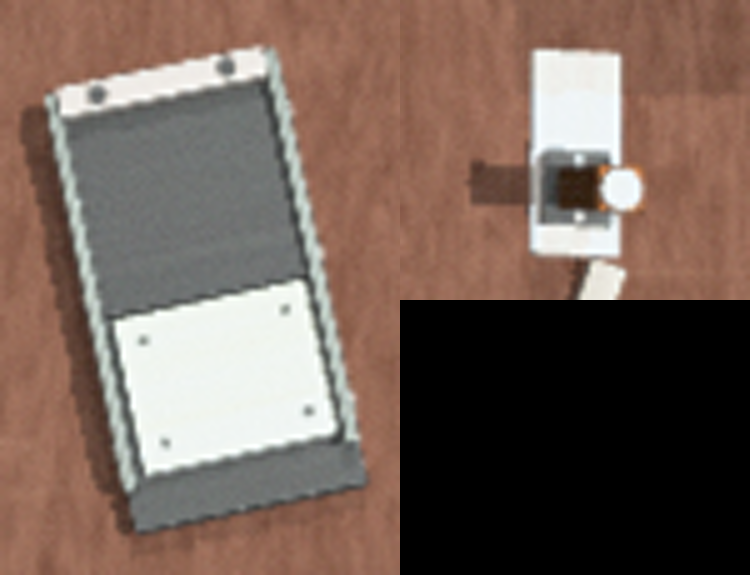

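View pics/crop1.png

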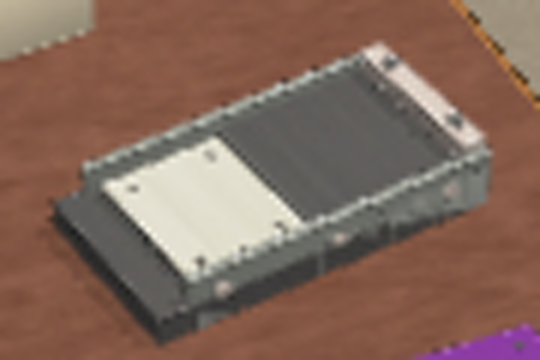

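View pics/crop2.png

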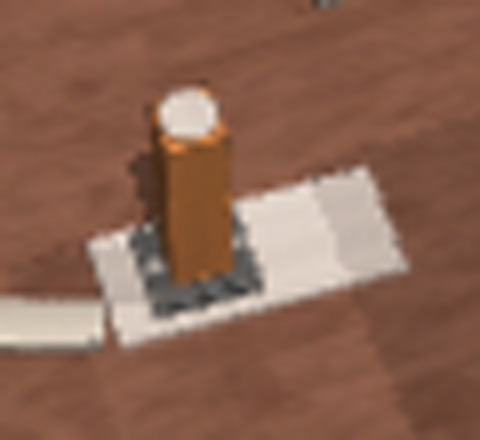

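Run:
```python
from station import ctrl
from h import *
t=cam(ctrl,'top'); s=cam(ctrl,'side')
print('campos',ray(t,[[0,0]])[0],ray(s,[[0,0]])[0])
def T(p): p=np.array(p,float); return np.c_[205+p[:,0]/5-.4,140+p[:,1]/5-.4]
def L(p): p=np.array(p,float); return np.c_[370+(p[:,0]-400)/5-.4,245+p[:,1]/5-.4]
def S(p): p=np.array(p,float); return np.c_[240+p[:,0]/6-.4,165+p[:,1]/6-.4]
def S2(p): p=np.array(p,float); return np.c_[240+p[:,0]/8-.4,275+p[:,1]/8-.4]
np.set_printoptions(precision=4,suppress=True)
P=onplane(t,L([[530,50],[620,50],[620,255],[530,252]]),0.002); print('lifter top',P, P.mean(0))
P=onplane(s,S2([[365,165],[410,268],[122,345],[88,240]]),0.002); print('lifter side',P,P.mean(0))
print('grip top',onplane(t,L([[622,189]]),.078),onplane(s,S2([[190,113]]),.078))
P=onplane(t,T([[112,322],[303,280],[338,436],[147,475]]),0.0235); print('plate top',P,P.mean(0), np.linalg.norm(P-np.roll(P,1,0),axis=1))
P=onplane(s,S([[105,183],[217,137],[300,222],[188,280]]),0.0235); print('plate side',P,P.mean(0))
P=onplane(t,T([[137,530],[367,485]]),0.016); print('front top',P)
P=onplane(s,S([[55,207],[160,325]]),0.016); print('front side',P)
P=onplane(t,T([[48,95],[270,47]]),0.033); print('stop back corners top',P)
P=onplane(s,S([[375,42],[490,145]]),0.033); print('side',P)
for a,b in [(T([[112,322],[303,280],[338,436],[147,475]]),S([[105,183],[217,137],[300,222],[188,280]])[[1,2,3,0]]),(T([[137,530],[367,485]]),S([[55,207],[160,325]]))]:
  pass
  for u,v in zip(a,b):
    o1,d1=ray(t,[u]);o2,d2=ray(s,[v]);A=np.c_[d1[0],-d2[0]];k=np.linalg.lstsq(A,o2-o1,rcond=None)[0]
    q1=o1+d1[0]*k[0];q2=o2+d2[0]*k[1];print('tri',(q1+q2)/2,np.linalg.norm(q1-q2))
```

```text
campos [0.39317592 0.03534545 1.11927499] [ 0.22014204 -0.85394292  0.90544345]
lifter top [[ 0.4528 -0.2295  0.002 ]
 [ 0.4529 -0.2709  0.002 ]
 [ 0.36   -0.2677  0.002 ]
 [ 0.3613 -0.2268  0.002 ]] [ 0.4068 -0.2487  0.002 ]
lifter side [[ 0.4541 -0.2306  0.002 ]
 [ 0.4535 -0.2717  0.002 ]
 [ 0.3616 -0.2668  0.002 ]
 [ 0.3632 -0.2268  0.002 ]] [ 0.4081 -0.249   0.002 ]
grip top [[ 0.3899 -0.2489  0.078 ]] [[ 0.3926 -0.2475  0.078 ]]
plate top [[0.5656 0.157  0.0235]
 [0.5853 0.0701 0.0235]
 [0.5136 0.0537 0.0235]
 [0.4956 0.1399 0.0235]] [0.54   0.1052 0.0235] [0.072  0.0891 0.0735 0.0881]
plate side [[0.5007 0.1435 0.0235]
 [0.5683 0.1583 0.0235]
 [0.585  0.0786 0.0235]
 [0.5166 0.0574 0.0235]] [0.5427 0.1094 0.0235]
front top [[0.4713 0.1447 0.016 ]
 [0.4921 0.0405 0.016 ]]
front side [[0.4727 0.1428 0.016 ]
 [0.4953 0.0389 0.016 ]]
stop back corners top [[0.6692 0.1872 0.033 ]
 [0.6922 0.0858 0.033 ]]
side [[0.6737 0.1939 0.033 ]
 [0.6965 0.0903 0.033 ]]
tri [0.5665 0.1566 0.0251] 0.0023392477583286547
tri [0.5828 0.0701 0.0315] 0.002157040162395643
tri [0.5143 0.0534 0.0275] 0.002112187024835431
tri [0.4973 0.1391 0.0277] 0.0041690361662484465
tri [0.4723 0.1447 0.0145] 0.0017585975881355476
tri [0.4939 0.0401 0.015 ] 0.003432738038555514
```

```bash
cat >> h.py <<'E'
def plan(obs,target,ydir_deg):
    """total turn about tool x to bring tool y to heading ydir (deg), then shift in tool axes AFTER turn and BEFORE turn (cm)"""
    M=R.from_euler('xyz',obs['eef_rot']).as_matrix()
    yh=np.degrees(np.arctan2(M[1,1],M[0,1]))
    d=(np.array(target)-obs['ee_pos'])*100
    print('toolx',M[:,0].round(4),'y head',round(yh,2))
    turns=-(ydir_deg-yh)  # x down: +turn about tool x = -yaw
    turns=(turns+180)%360-180
    print('turn deg',round(turns,2),'before-turn shift',(M.T@d).round(3))
    M2=M@R.from_euler('x',turns,degrees=True).as_matrix()
    print('after-turn shift',(M2.T@d).round(3))
E
python3 - <<'E'
from station import ctrl
from h import *
o=ctrl.get_obs()
for yd in (-2,178): plan(o,[0.391,-0.248,0.15],yd)
E
```

```text
toolx [-4.e-04 -8.e-04 -1.e+00] y head 68.98
turn deg 70.98 before-turn shift [  5.556 -64.101  45.396]
after-turn shift [ 5.556 22.029 75.395]
toolx [-4.e-04 -8.e-04 -1.e+00] y head 68.98
turn deg -109.02 before-turn shift [  5.556 -64.101  45.396]
after-turn shift [  5.556 -22.029 -75.395]
```

play_rows:
  increments:
    - [[130, 0, 0, 0, 7.1], [130, 0, 0, 0, 7.1], [130, 0, 0, 0, 7.1], [130, 0, 0, 0, 7.1], [130, 0, 0, 0, 7.1], [130, 0, 0, 0, 7.1], [130, 0, 0, 0, 7.1], [130, 0, 0, 0, 7.1], [130, 0, 0, 0, 7.1], [130, 0, 0, 0, 7.1]]

```text
time_s: 0.98
ee_pos: [0.1972, 0.5133, 0.2052]
eef_rot: [-0.445, 1.57, -2.057]
force: [-0.1, 0.6, -0.4]
grip_width: 0.046
```

play_rows:
  increments:
    - [[130, 0, 0.92, 3.14, 0], [130, 0, 0.92, 3.14, 0], [130, 0, 0.92, 3.14, 0], [130, 0, 0.92, 3.14, 0], [130, 0, 0.92, 3.14, 0], [130, 0, 0.92, 3.14, 0], [130, 0, 0.92, 3.14, 0], [130, 0, 0.92, 3.14, 0], [130, 0, 0.92, 3.14, 0], [130, 0, 0.92, 3.14, 0], [130, 0, 0.92, 3.14, 0], [130, 0, 0.92, 3.14, 0]]

```text
time_s: 1.98
ee_pos: [0.2942, 0.1315, 0.2055]
eef_rot: [1.842, 1.57, 0.236]
force: [0.8, 0.3, 0.3]
grip_width: 0.0461
```

play_rows:
  increments:
    - [[130, 0.4, 0.92, 3.14, 0], [130, 0.4, 0.92, 3.14, 0], [130, 0.4, 0.92, 3.14, 0], [130, 0.4, 0.92, 3.14, 0], [130, 0.4, 0.92, 3.14, 0], [130, 0.4, 0.92, 3.14, 0], [130, 0.4, 0.92, 3.14, 0], [130, 0.4, 0.92, 3.14, 0], [130, 0.4, 0.92, 3.14, 0], [130, 0.4, 0.92, 3.14, 0], [130, 0.4, 0.92, 3.14, 0], [130, 0.4, 0.92, 3.14, 0]]

```text
time_s: 2.98
ee_pos: [0.3914, -0.2492, 0.157]
eef_rot: [-2.199, 1.571, 2.478]
force: [0.2, 0.7, 0.4]
grip_width: 0.046
```

Run:
```python
from station import ctrl
from h import *
o=ctrl.get_obs()
print(o['time_s'],o['ee_pos'],o['grip_width'],o['qpos'].round(3))
plan(o,[0.391,-0.248,0.015],-2)
cv2.imwrite('pics/w1.png',ctrl.camera('wrist')[:,:,::-1])
w=cam(ctrl,'wrist',o)
print(proj(w,[[0.391,-0.248,0.078],[0.391,-0.248,0.002]]))
```

```text
2.9833 [ 0.39135497 -0.2492044   0.15703207] 0.045960687942328673 [-0.646  0.158  1.814  0.     1.17  -0.611]
toolx [-2.e-04  1.e-04 -1.e+00] y head -2.03
turn deg -0.03 before-turn shift [14.203 -0.037 -0.117]
after-turn shift [14.203 -0.037 -0.117]
[[277.48339477 213.53515329]
 [277.74657363 194.42598487]]
```

View pics/w1.png

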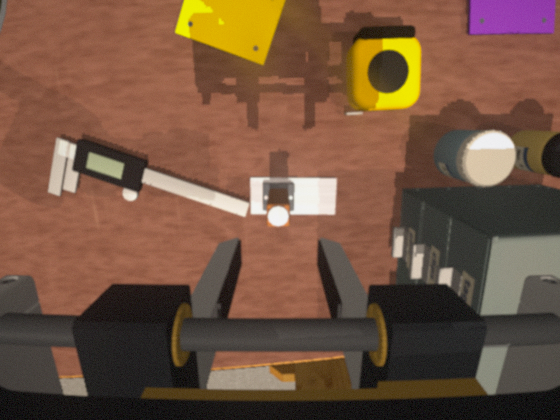

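Run:
```python
from station import ctrl
from h import *
s=cam(ctrl,'side');t=cam(ctrl,'top');o=ctrl.get_obs();w=cam(ctrl,'wrist',o)
print(onplane(s,[[319,288],[354,362]],0))
for z in(0.1,.15,0.2): print(z,onplane(t,[[400,222],[418,139],[530,215]],z), onplane(s,[[316,250],[360,318]],z))
print('wrist drawer', onplane(w,[[404,295],[400,240]],0.05))
print('grip top tri', onplane(w,[[278,216]],.078), 'blade', onplane(w,[[250,178],[336,178],[337,214]],.002))
```

```text
[[ 0.54431658 -0.23854522  0.        ]
 [ 0.53440774 -0.4518298   0.        ]]
0.1 [[ 0.51631743 -0.2176545   0.1       ]
 [ 0.69757446 -0.26241913  0.1       ]
 [ 0.53218389 -0.49484919  0.1       ]] [[ 0.5492609  -0.1965202   0.1       ]
 [ 0.55872576 -0.41044462  0.1       ]]
0.15 [[ 0.51027679 -0.20524372  0.15      ]
 [ 0.68264235 -0.24781245  0.15      ]
 [ 0.52536493 -0.46884077  0.15      ]] [[ 0.52882999 -0.23733143  0.15      ]
 [ 0.53770729 -0.43797593  0.15      ]]
0.2 [[ 0.50423615 -0.19283294  0.2       ]
 [ 0.66771024 -0.23320576  0.2       ]
 [ 0.51854596 -0.44283235  0.2       ]] [[ 0.50839908 -0.27814265  0.2       ]
 [ 0.51668882 -0.46550724  0.2       ]]
wrist drawer [[ 0.51754492 -0.3511024   0.05      ]
 [ 0.50907467 -0.29065788  0.05      ]]
grip top tri [[ 0.39211539 -0.25380812  0.078     ]] blade [[ 0.36289063 -0.23274121  0.002     ]
 [ 0.45450557 -0.23609009  0.002     ]
 [ 0.45595673 -0.27608789  0.002     ]]
```

Run:
```python
from station import ctrl
from h import *
o=ctrl.get_obs();w=cam(ctrl,'wrist',o)
im=ctrl.camera('wrist')
print(o['ee_pos'],o['joint_vel'].round(3),o['time_s'])
cv2.imwrite('pics/w2.png',im[:,:,::-1])
cv2.imwrite('pics/w2c.png',cv2.resize(im[160:240,230:350,::-1],None,fx=6,fy=6,interpolation=cv2.INTER_CUBIC))
```

```text
[ 0.39212257 -0.25299031  0.15623783] [ 0.071 -0.061  0.065  0.006  0.006  0.102] 3.0333
```

View pics/w2c.png

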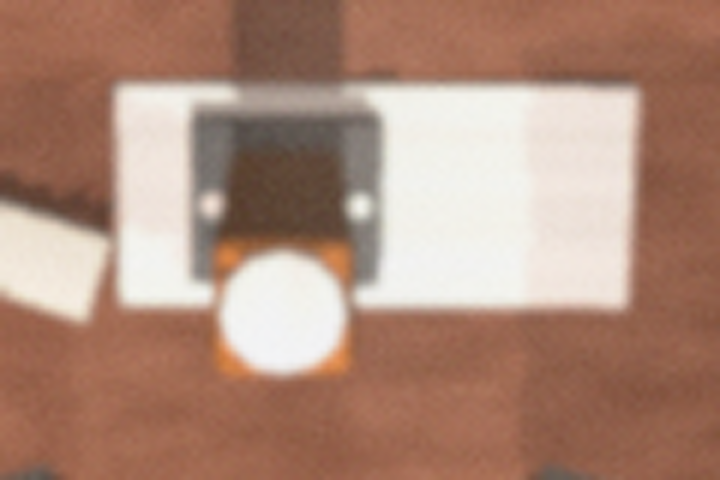

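play_rows:
  increments:
    - [[130, 0, 0, 0, 0], [130, 0, 0, 0, 0], [130, 0, 0, 0, 0]]

```text
time_s: 3.33
ee_pos: [0.3913, -0.2466, 0.1577]
eef_rot: [1.178, 1.571, -0.427]
force: [0.0, -0.8, -0.1]
grip_width: 0.046
```

Run:
```python
from station import ctrl
from h import *
o=ctrl.get_obs();w=cam(ctrl,'wrist',o)
im=ctrl.camera('wrist')
print(o['ee_pos'],o['joint_vel'].round(3),o['time_s'])
cv2.imwrite('pics/w3c.png',cv2.resize(im[160:240,230:350,::-1],None,fx=6,fy=6,interpolation=cv2.INTER_CUBIC))
hsv=cv2.cvtColor(im,cv2.COLOR_RGB2HSV)
m=((hsv[...,1]<40)&(hsv[...,2]>190)).astype('uint8'); m[:160]=0;m[235:]=0;m[:,:248]=0;m[:,345:]=0
ys,xs=np.nonzero(m);print(xs.min(),xs.max(),ys.min(),ys.max())
P=onplane(w,[[248.9,173.4],[336,173.4],[334.6,210.6],[249,210.6]],.002) 
print(P)
```

```text
[ 0.39134544 -0.24664425  0.15768977] [ 0.003 -0.005 -0.002 -0.001 -0.001 -0.002] 3.3333
251 335 180 228
[[ 0.36112951 -0.22164096  0.002     ]
 [ 0.45400139 -0.22479803  0.002     ]
 [ 0.45290661 -0.2659446   0.002     ]
 [ 0.35884534 -0.26267472  0.002     ]]
```

View pics/w3c.png

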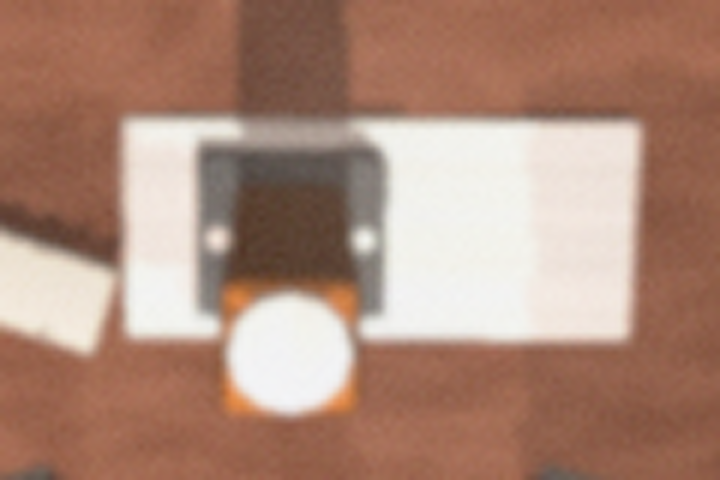

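Run:
```python
from station import ctrl
from h import *
o=ctrl.get_obs();w=cam(ctrl,'wrist',o)
P=onplane(w,[[250.1,179.3],[336.6,179.9],[334.8,216.4],[250.4,216.3]],.002);print(P,P.mean(0))
print(onplane(w,[[277.9,218.4]],.078))
plan(o,[0.3915,-0.249,0.015],-2)
```

```text
[[ 0.36216504 -0.22810677  0.002     ]
 [ 0.45486729 -0.23190969  0.002     ]
 [ 0.45335994 -0.27268928  0.002     ]
 [ 0.36012767 -0.2693261   0.002     ]] [ 0.40762998 -0.25050796  0.002     ]
[[ 0.39132082 -0.25005012  0.078     ]]
toolx [ 5.e-04 -3.e-04 -1.e+00] y head -1.96
turn deg 0.04 before-turn shift [1.428e+01 8.000e-03 2.290e-01]
after-turn shift [1.428e+01 8.000e-03 2.290e-01]
```

play_rows:
  increments:
    - [[130, 1.5, 0, 0.25, 0], [130, 2.0, 0, 0, 0], [130, 2.0, 0, 0, 0], [130, 2.0, 0, 0, 0], [130, 2.0, 0, 0, 0], [130, 2.0, 0, 0, 0], [130, 1.7, 0, 0, 0], [130, 1.0, 0, 0, 0], [130, 0, 0, 0, 0], [130, 0, 0, 0, 0]]

```text
time_s: 4.22
ee_pos: [0.3915, -0.2498, 0.0159]
eef_rot: [1.006, 1.571, -0.6]
force: [0.7, 0.1, -0.1]
grip_width: 0.0457
```

Close with full grip.

play_rows:
  increments:
    - [[200, 0, 0, 0, 0], [255, 0, 0, 0, 0], [255, 0, 0, 0, 0], [255, 0, 0, 0, 0], [255, 0, 0, 0, 0], [255, 0, 0, 0, 0], [255, 0, 0, 0, 0]]
  newtons: 60

```text
time_s: 4.8
ee_pos: [0.3915, -0.2502, 0.0159]
eef_rot: [0.834, 1.57, -0.772]
force: [-1.6, 1.6, 7.1]
grip_width: 0.0195
```

Run:
```python
from station import ctrl
from h import *
o=ctrl.get_obs()
print(o['ee_pos'],o['force'],o['moment'],o['grip_width'],o['time_s'])
plan(o,[0.3915,-0.249,0.015],12.3)
```

```text
[ 0.39146744 -0.25016226  0.0159102 ] [-1.64748225  1.62638089  7.11266616] [0.13298575 0.48350793 0.02048443] 0.019542547884629 4.8
toolx [ 4.e-04 -4.e-04 -1.e+00] y head -2.02
turn deg -14.32 before-turn shift [ 0.091 -0.001 -0.116]
after-turn shift [ 0.091  0.028 -0.113]
```

play_rows:
  increments:
    - [[255, -0.3, 0, 0, 0], [255, -1.0, 0, 0, 0], [255, -2.0, 0, 0, 0], [255, -2.0, 0, 0, 0], [255, -2.0, 0, 0, 0], [255, -1.7, 0, 0, 0], [255, -1.0, 0, 0, 0], [255, 0, 0, 0, -7.15], [255, 0, 0, 0, -7.15], [255, 0, 0, 0, 0], [255, 0, 0, 0, 0], [255, 0, 0, 0, 0]]

```text
time_s: 5.8
ee_pos: [0.3912, -0.2499, 0.1153]
eef_rot: [-2.49, 1.57, 2.433]
force: [-0.4, 0.6, -1.8]
grip_width: 0.0192
```

Run:
```python
from station import ctrl
from h import *
o=ctrl.get_obs()
print(o['ee_pos'],o['force'],o['moment'],o['grip_width'],o['time_s'])
plan(o,[0.430,0.082,0.10],12.3)
```

```text
[ 0.39119046 -0.24989566  0.11533744] [-0.43628466  0.557955   -1.79532145] [-0.04687686 -0.00423982  0.0489091 ] 0.01924183234047622 5.8
toolx [-3.e-04  3.e-04 -1.e+00] y head 12.04
turn deg -0.26 before-turn shift [  1.542  10.72  -31.649]
after-turn shift [  1.542  10.863 -31.6  ]
```

play_rows:
  increments:
    - [[255, 0, 0.5, -1.5, -0.3], [255, 0, 0.9, -2.6, 0], [255, 0, 0.9, -2.6, 0], [255, 0, 1.0, -3.0, 0], [255, 0, 1.0, -3.0, 0], [255, 0, 1.0, -3.0, 0], [255, 0, 1.0, -3.0, 0], [255, 0, 1.0, -3.0, 0], [255, 0, 1.0, -3.0, 0], [255, 0, 1.0, -3.0, 0], [255, 0, 1.0, -2.4, 0], [255, 0, 0.5, -1.5, 0]]

```text
time_s: 6.8
ee_pos: [0.428, 0.0842, 0.1154]
eef_rot: [3.096, 1.571, 1.743]
force: [0.8, 0.1, -2.6]
grip_width: 0.0197
```

play_rows:
  increments:
    - [[255, 1.0, 0, 0, 0], [255, 0.5, 0, 0, 0], [255, 0, 0, 0, 0], [255, 0, 0, 0, 0], [255, 0, 0, 0, 0]]

```text
time_s: 7.22
ee_pos: [0.428, 0.0812, 0.1005]
eef_rot: [-1.48, 1.571, -2.833]
force: [-0.5, 0.1, -2.2]
grip_width: 0.0198
```

Run:
```python
from station import ctrl
from h import *
o=ctrl.get_obs()
print(o['ee_pos'],o['force'],o['moment'],o['joint_vel'].round(3),o['time_s'])
plan(o,[0.430,0.082,0.10],12.3)
for n in('wrist','top','side'): cv2.imwrite(f'pics/{n}4.png',ctrl.camera(n)[:,:,::-1])
```

```text
[0.42799242 0.0811797  0.10051624] [-0.50640853  0.07893601 -2.17673769] [-0.03661263  0.0858524  -0.05220838] [ 0.003 -0.004 -0.006 -0.     0.    -0.001] 7.2167
toolx [-1.e-04 -0.e+00 -1.e+00] y head 12.48
turn deg 0.18 before-turn shift [ 0.052  0.214 -0.037]
after-turn shift [ 0.052  0.214 -0.037]
```

View pics/wrist4.png

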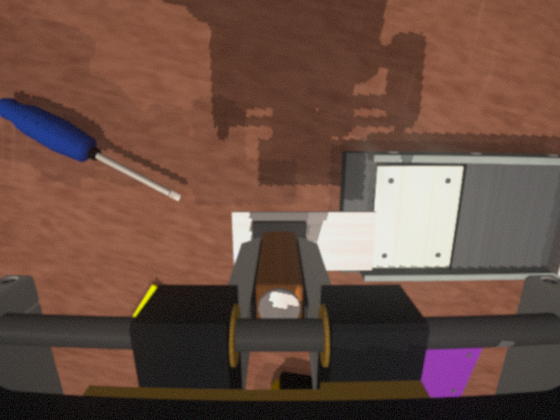

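View pics/side4.png

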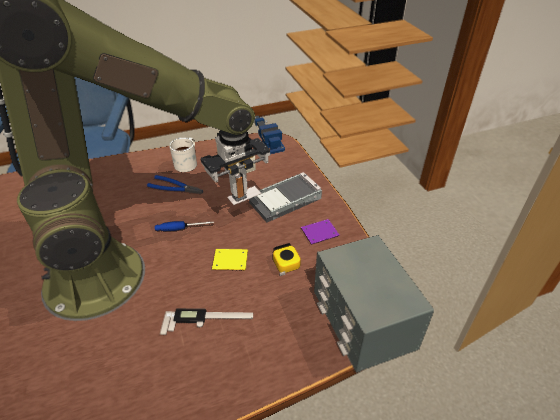

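Run:
```python
import cv2
a=cv2.imread('pics/wrist4.png')
cv2.imwrite('pics/w4c.png',cv2.resize(a[140:290,300:500],None,fx=4,fy=4,interpolation=cv2.INTER_CUBIC))
```

```text
(no output)
```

View pics/w4c.png

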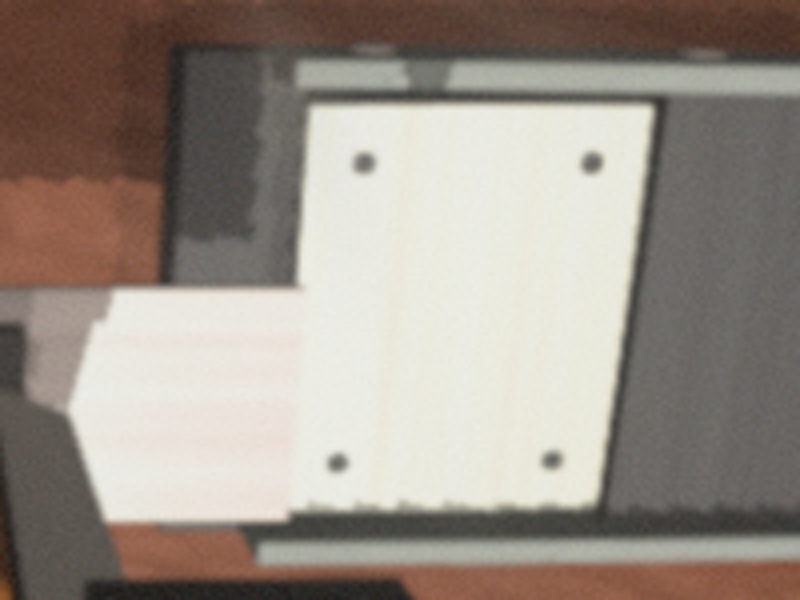

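Run:
```python
from station import ctrl
from h import *
np.set_printoptions(precision=4,suppress=True)
o=ctrl.get_obs()
o['ee_pos']=np.array([0.42799242,0.0811797,0.10051624]);w=cam(ctrl,'wrist',o)
def C(p): p=np.array(p,float); return np.c_[300+p[:,0]/4-.4,140+p[:,1]/4-.4]
u=np.array([np.cos(.215),np.sin(.215)]);v=np.array([-u[1],u[0]]);O=np.array([.5785,.114])
def J(P): return np.c_[(P[:,:2]-O)@u,(P[:,:2]-O)@v]
for z in (.0195,.0235,.0275):
  P=onplane(w,C([[310,102],[657,102],[603,515],[299,285]]),z); print('plate',z,'\n',np.c_[P,J(P)], 'len',np.linalg.norm(P[1]-P[0]),np.linalg.norm(P[2]-P[1]), 'far edge head',np.degrees(np.arctan2(*(P[1]-P[2])[[1,0]]))-90,'near',np.degrees(np.arctan2(*(P[0]-P[3])[[1,0]]))-90)
for z in (.012,.016,.02):
  P=onplane(w,C([[181,52],[168,285]]),z);print('front',np.c_[P,J(P)],'head',np.degrees(np.arctan2(*(P[0]-P[1])[[1,0]]))-90)
P=onplane(w,C([[296,75],[800,75],[257,552],[800,548]]),.033);print('cheeks',np.c_[P,J(P)],np.degrees(np.arctan2((P[1]-P[0])[1],(P[1]-P[0])[0])),np.degrees(np.arctan2((P[3]-P[2])[1],(P[3]-P[2])[0])))
P=onplane(w,C([[303,287],[288,522]]),.0866);print('tip',np.c_[P,J(P)],P.mean(0))
```

```text
plate 0.0195 
 [[ 0.499   0.14    0.0195 -0.0722  0.0424]
 [ 0.5714  0.1567  0.0195  0.0022  0.0432]
 [ 0.5937  0.0646  0.0195  0.0043 -0.0515]
 [ 0.5081  0.1018  0.0195 -0.0714  0.0031]] len 0.07435970177551152 0.09472252196171296 far edge head 13.621583882980289 near 13.49047757631348
plate 0.0235 
 [[ 0.4976  0.1402  0.0235 -0.0734  0.0428]
 [ 0.569   0.1566  0.0235 -0.0002  0.0437]
 [ 0.591   0.066   0.0235  0.0019 -0.0496]
 [ 0.5067  0.1026  0.0235 -0.0726  0.0042]] len 0.07322054329854377 0.09327141388467673 far edge head 13.621583882980332 near 13.49047757631348
plate 0.0275 
 [[ 0.4963  0.1404  0.0275 -0.0747  0.0433]
 [ 0.5666  0.1566  0.0275 -0.0026  0.0441]
 [ 0.5882  0.0673  0.0275 -0.0005 -0.0476]
 [ 0.5052  0.1034  0.0275 -0.0739  0.0053]] len 0.07208138482157597 0.09182030580764046 far edge head 13.621583882980318 near 13.490477576313566
front [[ 0.4717  0.1436  0.012  -0.098   0.0517]
 [ 0.4824  0.094   0.012  -0.0981  0.0009]] head 12.227019474916489
front [[ 0.4708  0.1438  0.016  -0.0989  0.0521]
 [ 0.4814  0.0949  0.016  -0.099   0.002 ]] head 12.227019474916446
front [[ 0.4699  0.1439  0.02   -0.0997  0.0524]
 [ 0.4803  0.0958  0.02   -0.0998  0.0031]] head 12.227019474916474
cheeks [[ 0.4903  0.1451  0.033  -0.0796  0.0493]
 [ 0.5907  0.1685  0.033   0.0235  0.0507]
 [ 0.512   0.0451  0.033  -0.0797 -0.0531]
 [ 0.6326  0.0708  0.033   0.0436 -0.0537]] 13.109144832441388 12.047887474733747
tip [[ 0.4842  0.115   0.0866 -0.0919  0.0211]
 [ 0.4939  0.0751  0.0866 -0.0909 -0.02  ]] [0.4891 0.095  0.0866]
```

play_rows:
  increments:
    - [[255, 1.0, 0.3, 0, 0], [255, 1.5, 0.3, 0, 0], [255, 1.5, 0, 0, 0], [255, 1.0, 0, 0, 0], [255, 0.7, 0, 0, 0], [255, 0.2, 0, 0, 0], [255, 0, 0, 0, 0], [255, 0, 0, 0, 0], [255, 0, 0, 0, 0]]

```text
time_s: 8.12
ee_pos: [0.4342, 0.0833, 0.042]
eef_rot: [1.442, 1.57, 0.091]
force: [-0.2, 0.6, -2.3]
grip_width: 0.0198
```

```bash
cat > st.py <<'E'
from station import ctrl
from h import *
import sys
np.set_printoptions(precision=4,suppress=True)
o=ctrl.get_obs()
u=np.array([np.cos(.215),np.sin(.215)]);v=np.array([-u[1],u[0]]);O=np.array([.5785,.114])
p=o['ee_pos'][:2]-O
f=o['force']
print('t',round(o['time_s'],2),'jig tcp',p@u,p@v,'tip',p@u+.0625,'lifter z',o['ee_pos'][2]-.0159,'F fwd',f[:2]@u,'lat',f[:2]@v,'z',f[2],'mom',o['moment'],'w',o['grip_width'])
if len(sys.argv)>1:
  for n in sys.argv[2:]:
    c=ctrl.camera(n)[:,:,::-1]; cv2.imwrite(f'pics/{n}{sys.argv[1]}.png',c)
E
python3 st.py 5 side wrist
python3 - <<'E'
import cv2
a=cv2.imread('pics/side5.png')
cv2.imwrite('pics/s5c.png',cv2.resize(a[150:230,220:330],None,fx=6,fy=6,interpolation=cv2.INTER_CUBIC))
E
```

```text
t 8.12 jig tcp -0.14754734939937056 0.000784358419158333 tip -0.08504734939937056 lifter z 0.026117444052790203 F fwd -0.009267635269351588 lat 0.6609488277603676 z -2.2942024844449227 mom [-0.0017  0.0202  0.0191] w 0.01975934586285392
```

View pics/s5c.png

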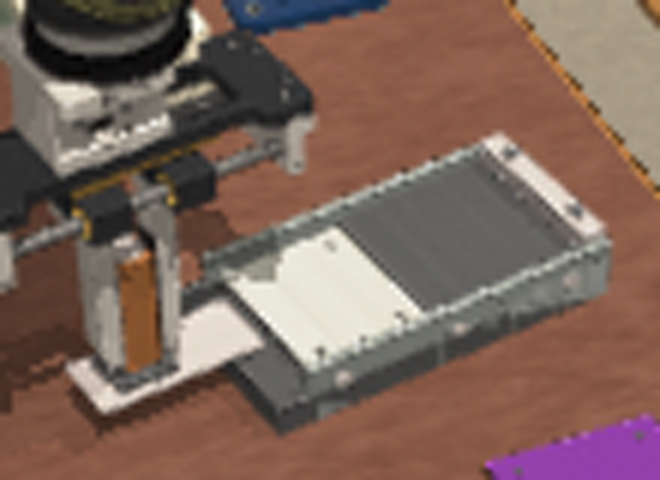

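View pics/wrist5.png

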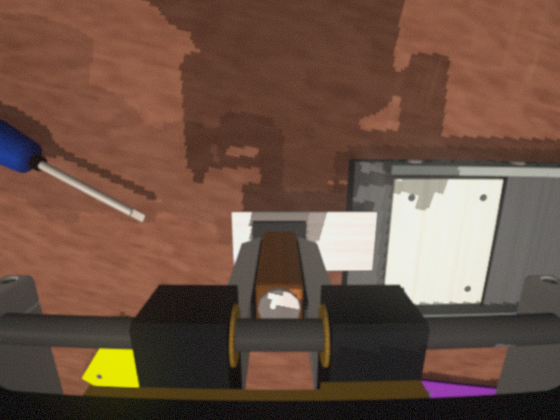

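play_rows:
  increments:
    - [[255, 0.2, 0, 0, 0], [255, 0.2, 0, 0, 0], [255, 0.1, 0, 0, 0], [255, 0.05, 0, 0, 0], [255, 0.05, 0, 0, 0], [255, 0, 0, 0, 0]]

```text
time_s: 8.72
ee_pos: [0.4338, 0.0832, 0.0353]
eef_rot: [-1.538, 1.571, -2.89]
force: [0.5, -0.3, -1.9]
grip_width: 0.0196
```

play_rows:
  increments:
    - [[255, 0.05, 0, 0, 0], [255, 0.05, 0, 0, 0], [255, 0, 0, 0, 0]]

```text
time_s: 8.97
ee_pos: [0.4338, 0.0832, 0.0344]
eef_rot: [-1.235, 1.571, -2.586]
force: [0.4, 0.4, -2.1]
grip_width: 0.0197
```

play_rows:
  increments:
    - [[255, 0.05, 0, 0, 0], [255, 0.05, 0, 0, 0], [255, 0, 0, 0, 0]]

```text
time_s: 9.22
ee_pos: [0.4338, 0.0832, 0.0339]
eef_rot: [1.113, 1.571, -0.238]
force: [-5.5, -1.1, 7.5]
grip_width: 0.0197
```

play_rows:
  increments:
    - [[255, -0.05, 0, 0, 0], [255, 0, 0, 0, 0], [255, 0, 0, 0, 0]]

```text
time_s: 9.47
ee_pos: [0.4338, 0.0833, 0.0339]
eef_rot: [1.503, 1.571, 0.152]
force: [-0.1, -0.7, -0.2]
grip_width: 0.0197
```

```bash
python3 st.py
```

```text
t 9.47 jig tcp -0.14791608929775016 0.0008306924474093454 tip -0.08541608929775016 lifter z 0.018004283419866356 F fwd -0.22860679254706684 lat -0.6184146046988013 z -0.23872874817645007 mom [-0.0629 -0.0223  0.0037] w 0.019700715719340674
```

play_rows:
  increments:
    - [[255, 0, 0.2, 0, 0], [255, 0, 0.2, 0, 0], [255, 0, 0.2, 0, 0], [255, 0, 0.2, 0, 0], [255, 0, 0.2, 0, 0], [255, 0, 0.1, 0, 0], [255, 0, 0, 0, 0]]

```text
time_s: 10.05
ee_pos: [0.4448, 0.0857, 0.0339]
eef_rot: [1.537, 1.571, 0.186]
force: [1.0, 0.5, -1.5]
grip_width: 0.0194
```

```bash
python3 st.py 6 wrist
python3 - <<'E'
import cv2
a=cv2.imread('pics/wrist6.png')
cv2.imwrite('pics/w6c.png',cv2.resize(a[150:290,300:500],None,fx=4,fy=4,interpolation=cv2.INTER_CUBIC))
E
```

```text
t 10.05 jig tcp -0.13669041452605443 0.0008662460924665565 tip -0.07419041452605443 lifter z 0.018000791683357057 F fwd 1.088107025246655 lat 0.25661306680874996 z -1.475332748312207 mom [-0.0286 -0.126  -0.0313] w 0.01940477461769485
```

View pics/w6c.png

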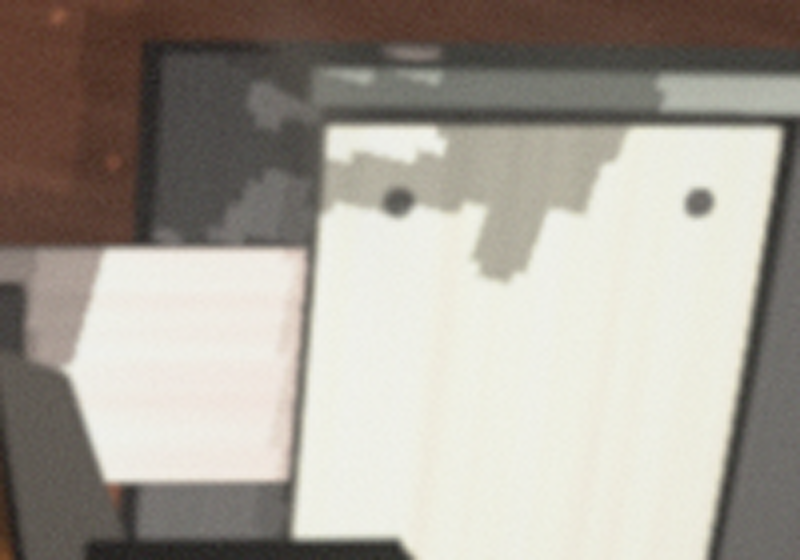

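play_rows:
  increments:
    - [[255, 0, 0.2, 0, 0], [255, 0, 0.2, 0, 0], [255, 0, 0.1, 0, 0], [255, 0, 0, 0, 0]]

```text
time_s: 10.43
ee_pos: [0.4496, 0.0868, 0.0339]
eef_rot: [1.485, 1.571, 0.134]
force: [0.5, -0.7, -1.1]
grip_width: 0.0196
```

play_rows:
  increments:
    - [[255, 0.01, 0.05, 0, 0], [255, 0, 0.05, 0, 0], [255, 0, 0, 0, 0]]

```text
time_s: 10.68
ee_pos: [0.4505, 0.0869, 0.0339]
eef_rot: [1.454, 1.571, 0.102]
force: [-1.1, -0.5, 0.4]
grip_width: 0.0198
```

```bash
python3 st.py
```

```text
t 10.68 jig tcp -0.13086897519915275 0.0008852212084434267 tip -0.06836897519915275 lifter z 0.017988199972638338 F fwd -1.1683424538436902 lat -0.27097675931103127 z 0.3694811936688769 mom [-0.051   0.1462  0.0096] w 0.019798065376652376
```

play_rows:
  increments:
    - [[255, 0, 0.05, 0, 0], [255, 0, 0.05, 0, 0], [255, 0, 0, 0, 0]]

```text
time_s: 10.93
ee_pos: [0.4513, 0.0872, 0.0339]
eef_rot: [-1.609, 1.571, -2.96]
force: [-3.4, 0.1, 3.0]
grip_width: 0.0198
```

play_rows:
  increments:
    - [[255, 0, 0.05, 0, 0], [255, 0, 0.05, 0, 0], [255, 0, 0, 0, 0]]

```text
time_s: 11.18
ee_pos: [0.452, 0.0873, 0.0339]
eef_rot: [-1.614, 1.57, -2.965]
force: [-7.8, -0.7, 7.8]
grip_width: 0.0195
```

```bash
python3 st.py 7 wrist
python3 - <<'E'
import cv2
a=cv2.imread('pics/wrist7.png')
cv2.imwrite('pics/w7c.png',cv2.resize(a[150:290,300:500],None,fx=4,fy=4,interpolation=cv2.INTER_CUBIC))
E
```

```text
t 11.18 jig tcp -0.129244863170899 0.0009266747859590918 tip -0.066744863170899 lifter z 0.01804066003047838 F fwd -7.819645119188754 lat 0.9521401882702908 z 7.8193882561294 mom [-0.2781  1.1069  0.0748] w 0.019524264279632077
```

View pics/w7c.png

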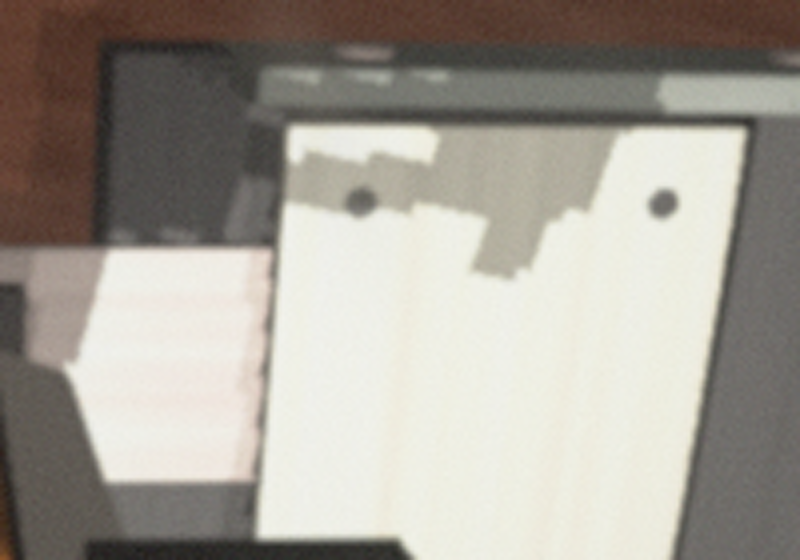

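play_rows:
  increments:
    - [[255, -0.02, 0, 0, 0], [255, 0, 0, 0, 0], [255, 0, 0, 0, 0]]

```text
time_s: 11.48
ee_pos: [0.452, 0.0873, 0.0339]
eef_rot: [-1.627, 1.57, -2.978]
force: [-5.9, -1.0, 3.9]
grip_width: 0.0196
```

play_rows:
  increments:
    - [[255, -0.01, 0.05, 0, 0], [255, 0, 0, 0, 0], [255, 0, 0, 0, 0]]

```text
time_s: 11.73
ee_pos: [0.4521, 0.0874, 0.034]
eef_rot: [-1.625, 1.569, -2.976]
force: [-8.1, -1.6, 6.3]
grip_width: 0.0196
```

```bash
python3 st.py
```

```text
t 11.73 jig tcp -0.12914343444361112 0.0009737381036929081 tip -0.06664343444361112 lifter z 0.018097476774620144 F fwd -8.203758277095996 lat 0.18686316467533792 z 6.346194962907991 mom [-0.3271  1.4326 -0.0094] w 0.019582789628063656
```

play_rows:
  increments:
    - [[255, -0.02, 0, 0, 0], [255, 0, 0, 0, 0], [255, 0, 0, 0, 0], [255, 0, 0, 0, 0]]

```text
time_s: 12.07
ee_pos: [0.4521, 0.0874, 0.034]
eef_rot: [-1.682, 1.569, -3.033]
force: [-6.5, -1.1, 2.9]
grip_width: 0.0198
```

```bash
python3 st.py
```

```text
t 12.07 jig tcp -0.12915890598080562 0.0010036986708689684 tip -0.06665890598080562 lifter z 0.018113483157714754 F fwd -6.563689002607131 lat 0.32457839985169823 z 2.906448309030028 mom [-0.2105  1.1986  0.0527] w 0.019777686724419898
```

Run:
```python
import numpy as np
pr=None
for th in list(range(0,100,5)):
    t=np.radians(th);s,c=np.sin(t),np.cos(t)
    zT=max(-6*s+7.5*c,4*c)
    a=68.5+1.5*s
    x=-a*c-4*s; z=zT+a*s-4*c-2
    if th==0: pr=(-66,0)
    print(th,'x %.1f z %.1f  d %.2f %.2f'%(x,z,(x-pr[0])/10,(z-pr[1])/10)); pr=(x,z)
```

```text
0 x -68.5 z 1.5  d -0.25 0.15
5 x -68.7 z 6.9  d -0.02 0.54
10 x -68.4 z 12.3  d 0.03 0.54
15 x -67.6 z 17.7  d 0.08 0.53
20 x -66.2 z 22.8  d 0.14 0.52
25 x -64.3 z 27.9  d 0.19 0.50
30 x -62.0 z 32.7  d 0.24 0.48
35 x -59.1 z 37.8  d 0.29 0.51
40 x -55.8 z 42.7  d 0.33 0.49
45 x -52.0 z 47.2  d 0.38 0.45
50 x -47.8 z 51.4  d 0.42 0.42
55 x -43.3 z 55.1  d 0.46 0.38
60 x -38.4 z 58.4  d 0.49 0.33
65 x -33.1 z 61.3  d 0.52 0.29
70 x -27.7 z 63.7  d 0.55 0.24
75 x -22.0 z 65.6  d 0.57 0.19
80 x -16.1 z 66.9  d 0.59 0.13
85 x -10.1 z 67.7  d 0.60 0.08
90 x -4.0 z 68.0  d 0.61 0.03
95 x 2.1 z 67.7  d 0.61 -0.03
```

play_rows:
  increments:
    - [[255, -0.05, -0.1, 0, 0], [255, -0.05, -0.1, 0, 0], [255, -0.05, -0.09, 0, 0], [255, -0.2, 0, 0, 0], [255, -0.27, 0, 0, 0], [255, -0.27, -0.01, 0, 0], [255, -0.27, 0.01, 0, 0], [255, -0.27, 0.02, 0, 0], [255, -0.27, 0.03, 0, 0], [255, 0, 0, 0, 0], [255, 0, 0, 0, 0]]

```text
time_s: 12.98
ee_pos: [0.4505, 0.087, 0.0515]
eef_rot: [1.368, 1.571, 0.017]
force: [0.5, -1.0, -2.6]
grip_width: 0.0198
```

```bash
python3 st.py 8 wrist side
python3 - <<'E'
import cv2
a=cv2.imread('pics/side8.png')
cv2.imwrite('pics/s8c.png',cv2.resize(a[150:230,220:330],None,fx=6,fy=6,interpolation=cv2.INTER_CUBIC))
E
```

```text
t 12.98 jig tcp -0.13078554775785492 0.0008950169695972333 tip -0.06828554775785492 lifter z 0.03556329005646483 F fwd 0.2260024200458753 lat -1.0899297612811047 z -2.575883454819634 mom [-0.0476  0.064  -0.0311] w 0.019841067734555917
```

View pics/s8c.png

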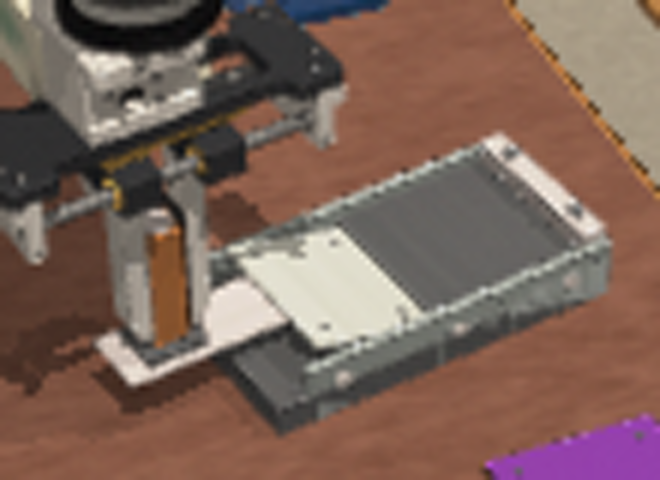

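View pics/wrist8.png

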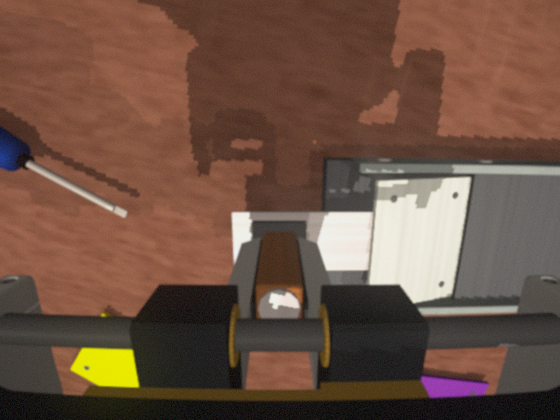

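play_rows:
  increments:
    - [[255, -0.26, 0.06, 0, 0], [255, -0.26, 0.08, 0, 0], [255, -0.25, 0.09, 0, 0], [255, -0.25, 0.1, 0, 0], [255, -0.24, 0.12, 0, 0], [255, -0.24, 0.12, 0, 0], [255, -0.26, 0.14, 0, 0], [255, -0.25, 0.15, 0, 0], [255, -0.25, 0.16, 0, 0], [255, -0.24, 0.17, 0, 0], [255, 0, 0, 0, 0], [255, 0, 0, 0, 0]]

```text
time_s: 14.08
ee_pos: [0.4622, 0.0896, 0.0764]
eef_rot: [1.34, 1.571, -0.011]
force: [-0.8, 0.4, -2.6]
grip_width: 0.0197
```

```bash
python3 st.py 9 wrist side
python3 - <<'E'
import cv2
a=cv2.imread('pics/side9.png')
cv2.imwrite('pics/s9c.png',cv2.resize(a[150:230,220:330],None,fx=6,fy=6,interpolation=cv2.INTER_CUBIC))
E
```

```text
t 14.08 jig tcp -0.1188584806911123 0.0009648536797060469 tip -0.056358480691112295 lifter z 0.06050511995865897 F fwd -0.748970497979969 lat 0.5389287748475444 z -2.647158978988365 mom [-0.0657  0.1526 -0.0505] w 0.019686661075206596
```

View pics/s9c.png

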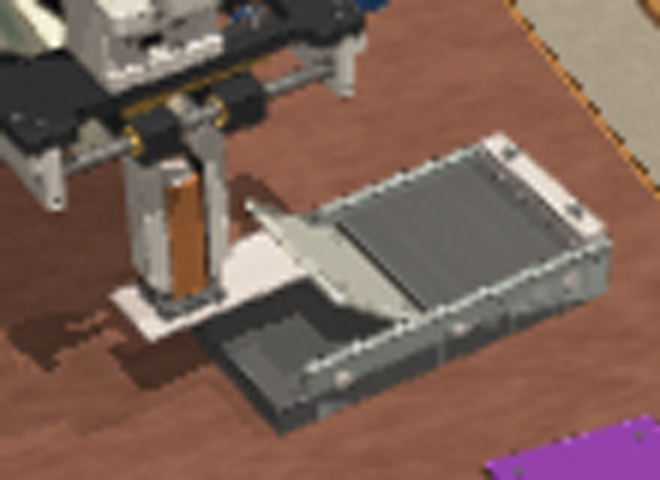

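View pics/wrist9.png

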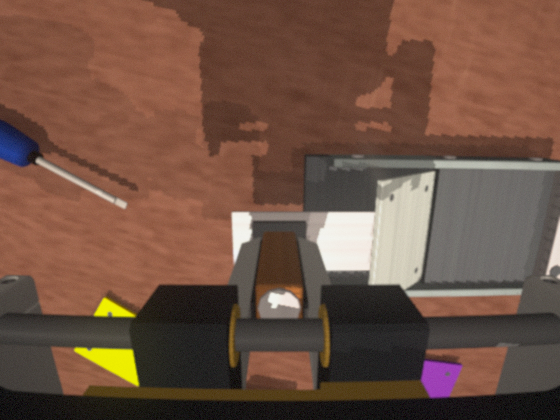

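play_rows:
  increments:
    - [[255, -0.23, 0.19, 0, 0], [255, -0.23, 0.19, 0, 0], [255, -0.22, 0.21, 0, 0], [255, -0.21, 0.21, 0, 0], [255, -0.2, 0.23, 0, 0], [255, -0.19, 0.23, 0, 0], [255, -0.17, 0.24, 0, 0], [255, -0.16, 0.25, 0, 0], [255, 0, 0, 0, 0], [255, 0, 0, 0, 0], [255, 0, 0, 0, 0]]

```text
time_s: 15.1
ee_pos: [0.4791, 0.0934, 0.0924]
eef_rot: [-1.596, 1.571, -2.947]
force: [0.2, -0.6, -2.4]
grip_width: 0.0198
```

```bash
python3 st.py 10 wrist side
python3 - <<'E'
import cv2
a=cv2.imread('pics/side10.png')
cv2.imwrite('pics/s10c.png',cv2.resize(a[150:230,220:330],None,fx=6,fy=6,interpolation=cv2.INTER_CUBIC))
E
```

```text
t 15.1 jig tcp -0.10152395524372901 0.0010410035106147146 tip -0.03902395524372901 lifter z 0.07645934825451536 F fwd 0.10254794105762889 lat -0.6497351819329551 z -2.3991733320616095 mom [-0.0677  0.1213  0.0188] w 0.01977064942010579
```

View pics/s10c.png

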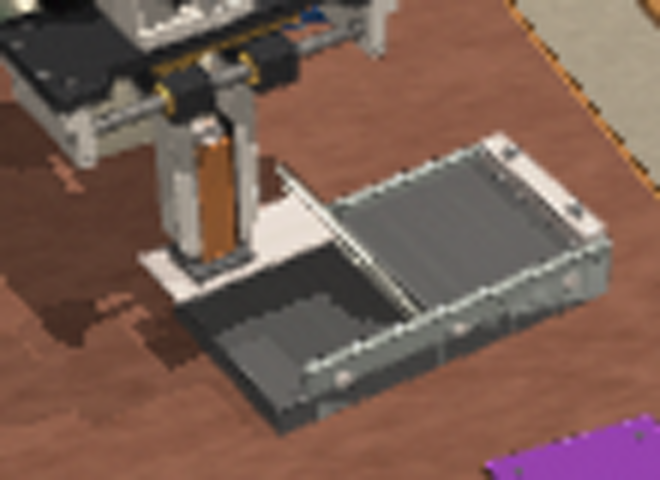

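View pics/wrist10.png

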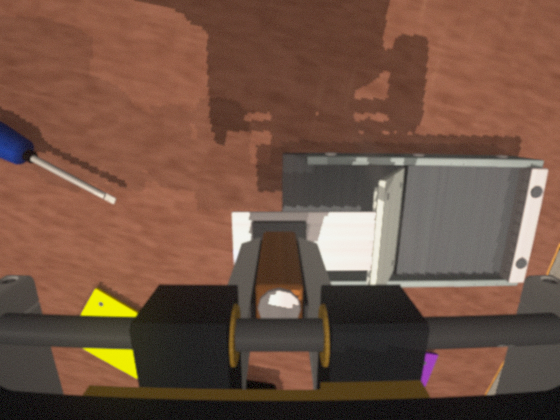

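play_rows:
  increments:
    - [[255, -0.15, 0.26, 0, 0], [255, -0.14, 0.26, 0, 0], [255, -0.12, 0.27, 0, 0], [255, -0.12, 0.28, 0, 0], [255, -0.1, 0.28, 0, 0], [255, -0.09, 0.29, 0, 0], [255, -0.07, 0.29, 0, 0], [255, -0.06, 0.3, 0, 0], [255, 0, 0, 0, 0], [255, 0, 0, 0, 0], [255, 0, 0, 0, 0]]

```text
time_s: 16.12
ee_pos: [0.5009, 0.0982, 0.1009]
eef_rot: [-1.666, 1.571, -3.017]
force: [-0.8, -0.6, -1.3]
grip_width: 0.0198
```

```bash
python3 st.py 11 wrist side
python3 - <<'E'
import cv2
a=cv2.imread('pics/side11.png')
cv2.imwrite('pics/s11c.png',cv2.resize(a[150:230,220:330],None,fx=6,fy=6,interpolation=cv2.INTER_CUBIC))
E
```

```text
t 16.12 jig tcp -0.07922839789766724 0.0011411439872160254 tip -0.016728397897667238 lifter z 0.08495024231930316 F fwd -0.8852406801305902 lat -0.4520160655835452 z -1.2796012117490683 mom [ 0.0297  0.14   -0.0477] w 0.01983276399205471
```

View pics/s11c.png

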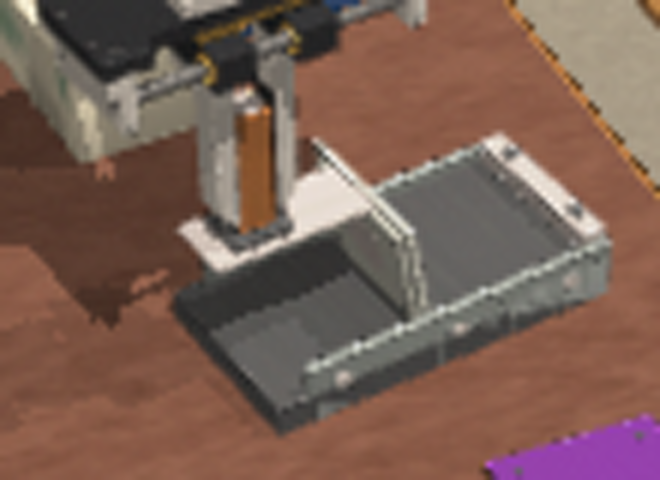

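View pics/wrist11.png

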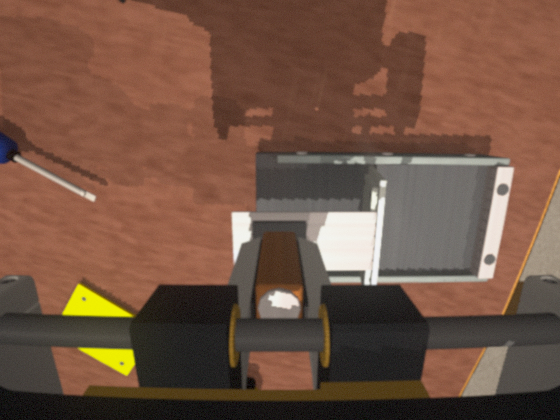

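play_rows:
  increments:
    - [[255, -0.04, 0.3, 0, 0], [255, -0.04, 0.3, 0, 0], [255, -0.02, 0.3, 0, 0], [255, 0, 0.3, 0, 0], [255, 0, 0.3, 0, 0], [255, 0, 0.3, 0, 0], [255, 0, 0.3, 0, 0], [255, 0, 0, 0, 0], [255, 0, 0, 0, 0]]

```text
time_s: 16.97
ee_pos: [0.5215, 0.1028, 0.1018]
eef_rot: [-1.651, 1.571, -3.002]
force: [-0.5, -0.6, -2.4]
grip_width: 0.0198
```

```bash
python3 st.py 12 wrist side
python3 - <<'E'
import cv2
a=cv2.imread('pics/side12.png')
cv2.imwrite('pics/s12c.png',cv2.resize(a[150:230,220:330],None,fx=6,fy=6,interpolation=cv2.INTER_CUBIC))
E
```

```text
t 16.97 jig tcp -0.058066153123551525 0.0012395370581679951 tip 0.0044338468764484745 lifter z 0.08593524026164509 F fwd -0.5982429798428456 lat -0.5087503165233046 z -2.445880345347441 mom [-0.0786  0.0883  0.0318] w 0.019795793011253372
```

View pics/s12c.png

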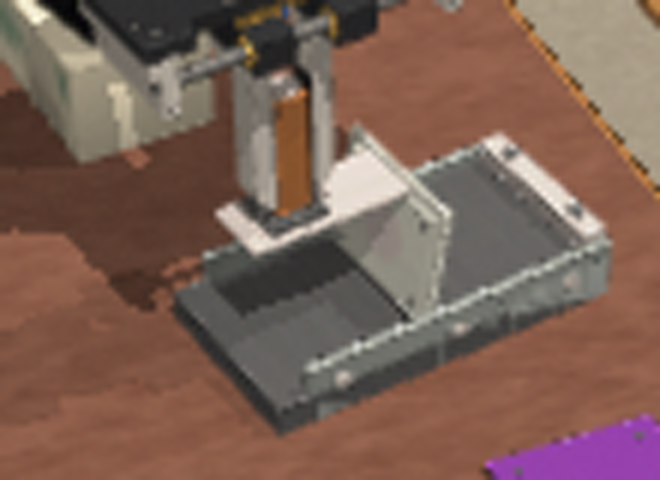

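View pics/wrist12.png

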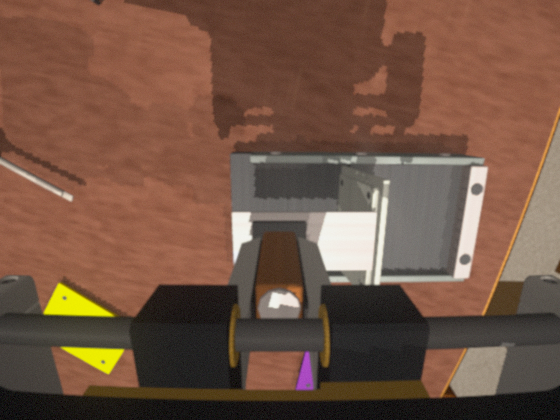

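play_rows:
  increments:
    - [[255, 0, 0.3, 0, 0], [255, 0, 0.3, 0, 0], [255, 0, 0.3, 0, 0], [255, 0, 0, 0, 0], [255, 0, 0, 0, 0], [255, 0, 0, 0, 0]]

```text
time_s: 17.57
ee_pos: [0.5302, 0.1048, 0.1019]
eef_rot: [-1.681, 1.571, -3.032]
force: [-0.0, -0.8, -2.5]
grip_width: 0.0198
```

```bash
python3 st.py 13 wrist side
python3 - <<'E'
import cv2
a=cv2.imread('pics/side13.png')
cv2.imwrite('pics/s13c.png',cv2.resize(a[150:230,220:330],None,fx=6,fy=6,interpolation=cv2.INTER_CUBIC))
E
```

```text
t 17.57 jig tcp -0.0491727610138041 0.0012822838106997532 tip 0.013327238986195901 lifter z 0.08595444298126498 F fwd -0.2097405928844286 lat -0.7405759003573831 z -2.5267632003577445 mom [-0.0623  0.0224 -0.0031] w 0.019826620223671917
```

View pics/s13c.png

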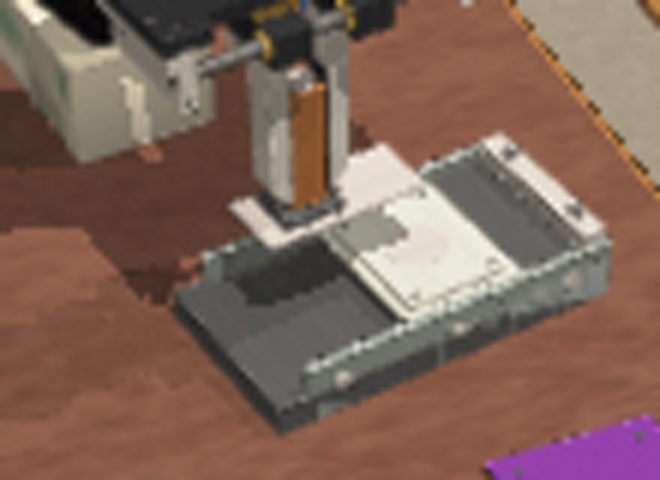

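View pics/wrist13.png

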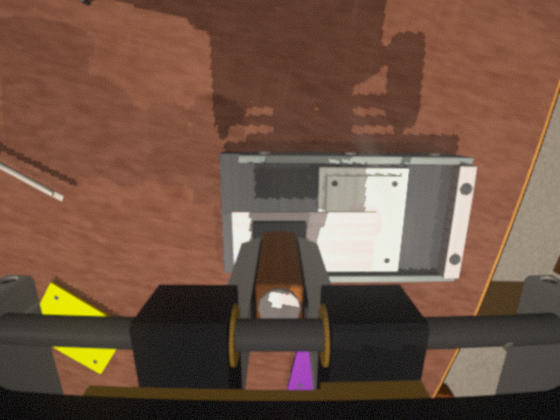

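Run:
```python
import cv2
a=cv2.imread('pics/wrist13.png')
cv2.imwrite('pics/w13c.png',cv2.resize(a[140:290,300:500],None,fx=4,fy=4,interpolation=cv2.INTER_CUBIC))
```

```text
(no output)
```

View pics/w13c.png

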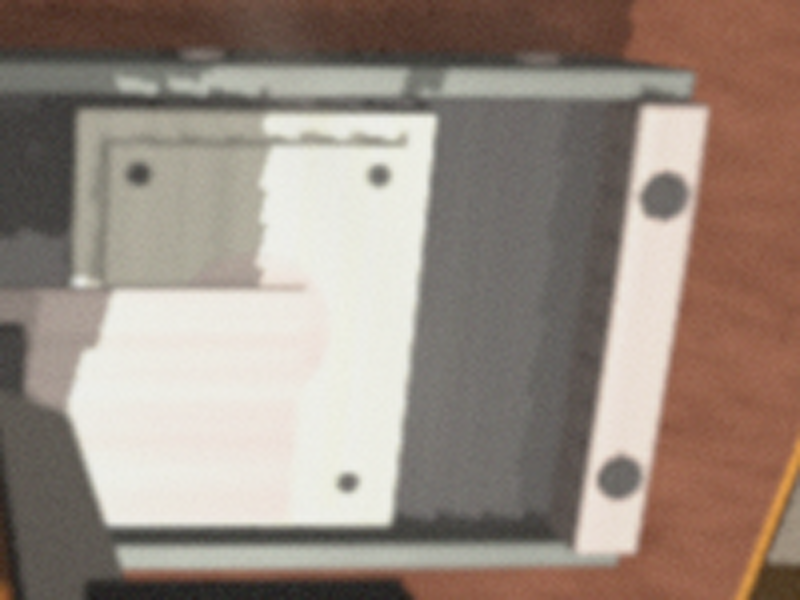

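play_rows:
  increments:
    - [[255, 0, -0.2, 0, 0], [255, 0, -0.6, 0, 0], [255, 0, -0.8, 0, 0], [255, 0, -0.8, 0, 0], [255, 0, -0.8, 0, 0], [255, 0, -0.6, 0, 0], [255, 0, -0.2, 0, 0], [255, 0, 0, 0, 0], [255, 0, 0, 0, 0], [255, 0, 0, 0, 0]]

```text
time_s: 18.5
ee_pos: [0.4914, 0.0961, 0.102]
eef_rot: [1.359, 1.571, 0.008]
force: [-0.2, -0.0, -2.4]
grip_width: 0.0199
```

```bash
python3 st.py 14 wrist side
python3 - <<'E'
import cv2
a=cv2.imread('pics/wrist14.png')
cv2.imwrite('pics/w14c.png',cv2.resize(a[140:290,300:500],None,fx=4,fy=4,interpolation=cv2.INTER_CUBIC))
E
```

```text
t 18.5 jig tcp -0.08888455469555054 0.0010782743796800556 tip -0.02638455469555054 lifter z 0.08610363949832966 F fwd -0.20140775090459645 lat 0.00646006708116874 z -2.3635404995902 mom [-0.0212  0.0344 -0.0262] w 0.019908416870424096
```

View pics/w14c.png

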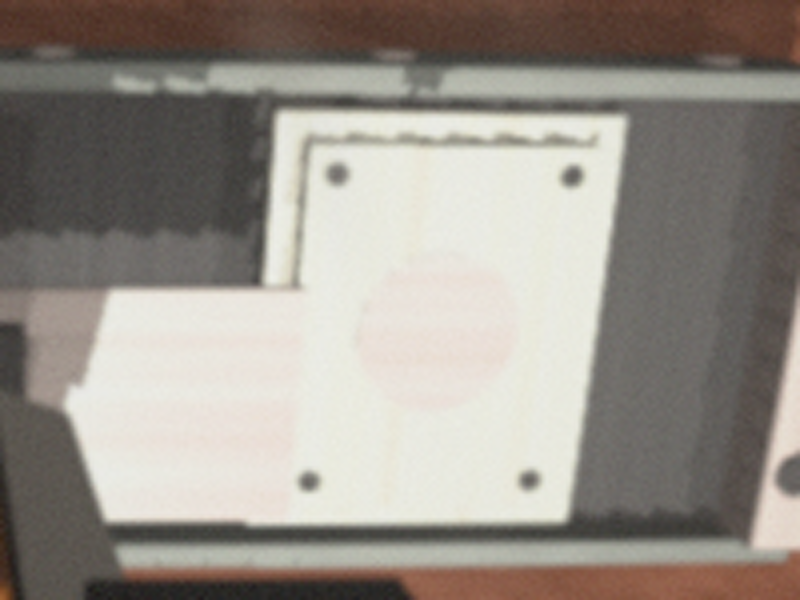

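Run:
```python
from station import ctrl
from h import *
np.set_printoptions(precision=4,suppress=True)
o=ctrl.get_obs();w=cam(ctrl,'wrist',o)
def C(p): p=np.array(p,float); return np.c_[300+p[:,0]/4-.4,140+p[:,1]/4-.4]
u=np.array([np.cos(.215),np.sin(.215)]);v=np.array([-u[1],u[0]]);O=np.array([.5785,.114])
def J(P): return np.c_[(P[:,:2]-O)@u,(P[:,:2]-O)@v]
print(J(onplane(w,C([[276,112],[265,285],[628,114],[570,523],[248,524]]),.031)))
print('tip',J(onplane(w,C([[302,288],[290,522]]),o['ee_pos'][2]-.0139)))
plan(o,o['ee_pos'],12.4)
```

```text
[[-0.017   0.0427]
 [-0.0166  0.007 ]
 [ 0.0554  0.0431]
 [ 0.056  -0.0472]
 [-0.0161 -0.047 ]]
tip [[-0.027   0.022 ]
 [-0.0255 -0.0189]]
toolx [ 0. -0. -1.] y head 12.59
turn deg 0.19 before-turn shift [0. 0. 0.]
after-turn shift [0. 0. 0.]
```

play_rows:
  increments:
    - [[255, 0, -0.3, 0, 0], [255, 0, -0.3, 0, 0], [255, 1.0, 0, 0, 0], [255, 1.2, 0, 0, 0], [255, 1.2, 0, 0, 0], [255, 1.0, 0, 0, 0], [255, 0.8, 0, 0, 0], [255, 0.4, 0, 0, 0], [255, 0.15, 0, 0, 0], [255, 0, 0, 0, 0], [255, 0, 0, 0, 0], [255, 0, 0, 0, 0]]

```text
time_s: 19.6
ee_pos: [0.4856, 0.0948, 0.0449]
eef_rot: [1.447, 1.57, 0.096]
force: [0.5, 1.1, -1.7]
grip_width: 0.02
```

```bash
python3 st.py 15 wrist side
python3 - <<'E'
import cv2
a=cv2.imread('pics/side15.png')
cv2.imwrite('pics/s15c.png',cv2.resize(a[150:230,220:330],None,fx=6,fy=6,interpolation=cv2.INTER_CUBIC))
E
```

```text
t 19.6 jig tcp -0.0948310158701869 0.00102837075600543 tip -0.0323310158701869 lifter z 0.02902066911254329 F fwd 0.6734707923047443 lat 0.9599116475015959 z -1.6672002462961018 mom [-0.0414  0.1002 -0.0258] w 0.01998007830494687
```

View pics/s15c.png

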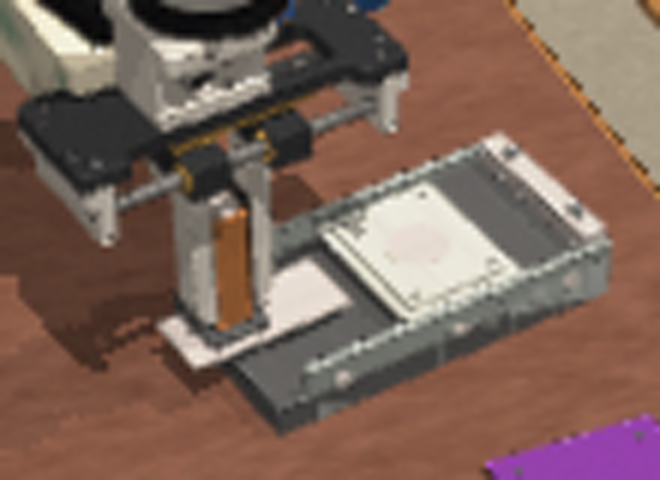

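play_rows:
  increments:
    - [[255, 0.05, 0.2, 0, 0], [255, 0, 0.3, 0, 0], [255, 0, 0.3, 0, 0], [255, 0, 0.3, 0, 0], [255, 0, 0.2, 0, 0], [255, 0, 0.2, 0, 0], [255, 0, 0.2, 0, 0], [255, 0, 0.2, 0, 0], [255, 0, 0.2, 0, 0], [255, 0, 0, 0, 0], [255, 0, 0, 0, 0]]

```text
time_s: 20.62
ee_pos: [0.506, 0.0994, 0.044]
eef_rot: [1.449, 1.571, 0.098]
force: [-0.2, -0.2, -2.4]
grip_width: 0.0199
```

```bash
python3 st.py 16 wrist side
python3 - <<'E'
import cv2
a=cv2.imread('pics/side16.png')
cv2.imwrite('pics/s16c.png',cv2.resize(a[150:230,220:330],None,fx=6,fy=6,interpolation=cv2.INTER_CUBIC))
a=cv2.imread('pics/wrist16.png')
cv2.imwrite('pics/w16c.png',cv2.resize(a[140:290,300:500],None,fx=4,fy=4,interpolation=cv2.INTER_CUBIC))
E
```

```text
t 20.62 jig tcp -0.0739990405986043 0.001177055096653629 tip -0.011499040598604293 lifter z 0.028057006794444433 F fwd -0.27051260284711653 lat -0.1611713855324968 z -2.4222574740036915 mom [-0.0503  0.0544  0.0157] w 0.019920407864989435
```

View pics/s16c.png

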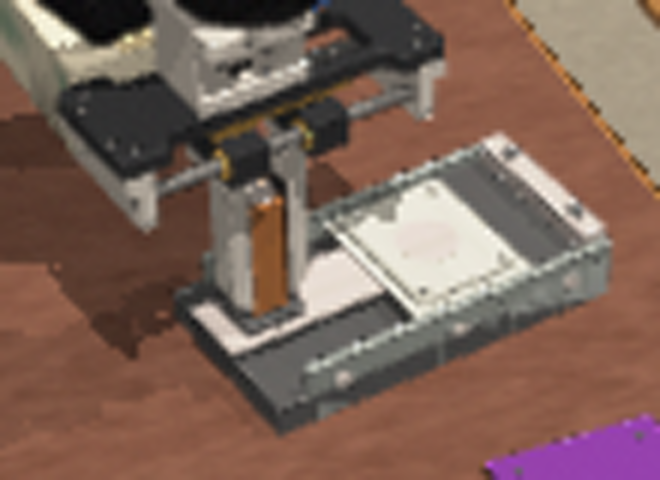

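View pics/w16c.png

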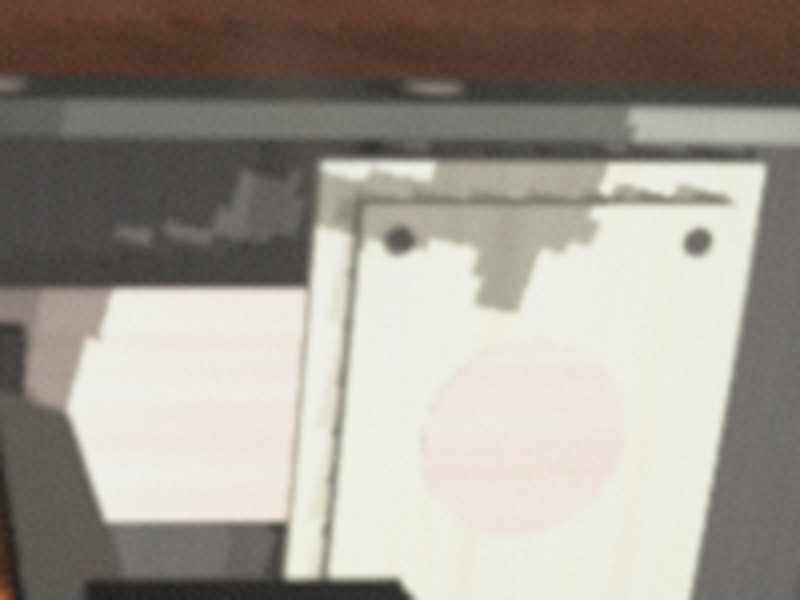

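play_rows:
  increments:
    - [[255, -0.03, 0.2, 0, 0], [255, 0, 0.25, 0, 0], [255, 0, 0.25, 0, 0], [255, 0, 0.25, 0, 0], [255, 0, 0.25, 0, 0], [255, 0, 0.25, 0, 0], [255, 0, 0.25, 0, 0], [255, 0, 0.25, 0, 0], [255, 0, 0.25, 0, 0], [255, 0, 0.2, 0, 0], [255, 0, 0, 0, 0], [255, 0, 0, 0, 0]]

```text
time_s: 21.72
ee_pos: [0.5294, 0.1046, 0.0442]
eef_rot: [1.514, 1.571, 0.163]
force: [0.2, 0.4, -1.7]
grip_width: 0.0198
```

```bash
python3 st.py 17 wrist
python3 - <<'E'
import cv2
a=cv2.imread('pics/wrist17.png')
cv2.imwrite('pics/w17c.png',cv2.resize(a[140:290,300:500],None,fx=4,fy=4,interpolation=cv2.INTER_CUBIC))
E
```

```text
t 21.72 jig tcp -0.049986816688293106 0.001263964747787338 tip 0.012513183311706894 lifter z 0.028301800992759776 F fwd 0.2890346115796589 lat 0.31771052265493627 z -1.733611861767995 mom [-0.0576  0.0813  0.0038] w 0.019830690177421974
```

View pics/w17c.png

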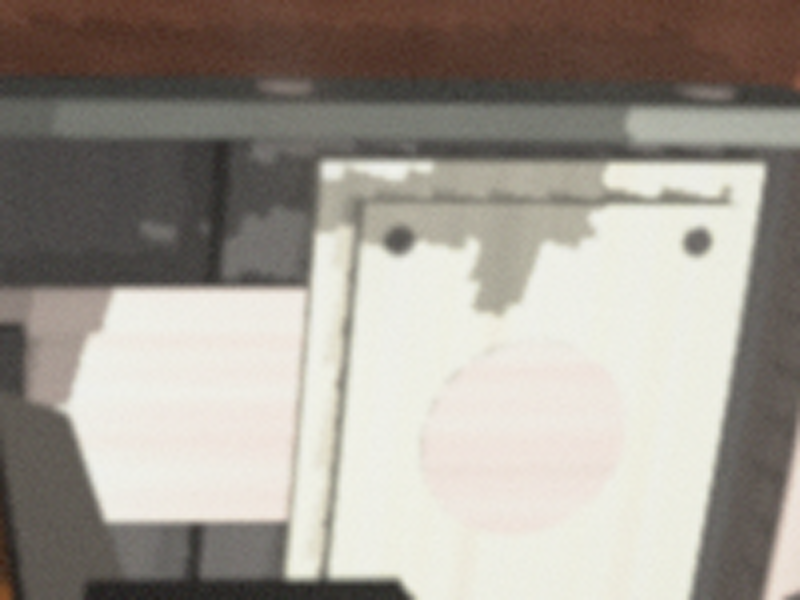

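play_rows:
  increments:
    - [[255, 0, 0.2, 0, 0], [255, 0, 0.2, 0, 0], [255, 0, 0.1, 0, 0], [255, 0, 0, 0, 0]]

```text
time_s: 22.1
ee_pos: [0.5344, 0.1057, 0.0443]
eef_rot: [1.432, 1.571, 0.081]
force: [0.0, 0.5, -1.5]
grip_width: 0.0199
```

play_rows:
  increments:
    - [[255, 0, 0.05, 0, 0], [255, 0, 0.05, 0, 0], [255, 0, 0, 0, 0]]

```text
time_s: 22.35
ee_pos: [0.5351, 0.1059, 0.0443]
eef_rot: [-2.269, 1.571, 2.663]
force: [-0.4, -1.1, -2.0]
grip_width: 0.0194
```

```bash
python3 st.py
```

```text
t 22.35 jig tcp -0.044097719803551774 0.0013176066207327925 tip 0.018402280196448226 lifter z 0.028350901920567436 F fwd -0.6431248340117004 lat -1.0263507540911547 z -2.010595555414337 mom [-0.1257  0.0797  0.0025] w 0.0194265777784447
```

play_rows:
  increments:
    - [[255, 0, 0.05, 0, 0], [255, 0, 0.05, 0, 0], [255, 0, 0, 0, 0]]

```text
time_s: 22.6
ee_pos: [0.536, 0.1061, 0.0442]
eef_rot: [-1.752, 1.57, -3.103]
force: [-2.4, -0.6, -1.1]
grip_width: 0.0194
```

play_rows:
  increments:
    - [[255, 0, 0.03, 0, 0], [255, 0, 0.03, 0, 0], [255, 0, 0, 0, 0]]

```text
time_s: 22.85
ee_pos: [0.5361, 0.1061, 0.0441]
eef_rot: [-1.646, 1.569, -2.997]
force: [-6.5, -0.7, 1.7]
grip_width: 0.0199
```

play_rows:
  increments:
    - [[255, -0.03, 0.02, 0, 0], [255, 0, 0.02, 0, 0], [255, 0, 0, 0, 0], [255, 0, 0, 0, 0]]

```text
time_s: 23.18
ee_pos: [0.5361, 0.1063, 0.0442]
eef_rot: [-1.706, 1.568, -3.057]
force: [-8.0, -1.3, 0.6]
grip_width: 0.0197
```

```bash
python3 st.py
```

```text
t 23.18 jig tcp -0.04306137787400159 0.0015139356694649406 tip 0.01943862212599841 lifter z 0.02828946144743202 F fwd -8.091697479231108 lat 0.4562087583110758 z 0.640551757879456 mom [-0.1308  1.5094  0.0131] w 0.01969662671654148
```

play_rows:
  increments:
    - [[255, -0.01, 0.03, 0, 0], [255, 0, 0, 0, 0], [255, 0, 0, 0, 0], [255, 0, 0, 0, 0], [255, 0, 0, 0, 0], [255, 0, 0, 0, 0]]

```text
time_s: 23.68
ee_pos: [0.5361, 0.1063, 0.0442]
eef_rot: [-1.68, 1.568, -3.031]
force: [-9.7, -1.4, 0.5]
grip_width: 0.0198
```

```bash
python3 st.py 18 wrist
python3 - <<'E'
import cv2
a=cv2.imread('pics/wrist18.png')
cv2.imwrite('pics/w18c.png',cv2.resize(a[140:290,300:500],None,fx=4,fy=4,interpolation=cv2.INTER_CUBIC))
E
```

```text
t 23.68 jig tcp -0.04302920910821681 0.0014955846914798962 tip 0.01947079089178319 lifter z 0.02832192228119766 F fwd -9.731385253232146 lat 0.6797843807585371 z 0.5196645557392351 mom [-0.2168  1.7834 -0.0003] w 0.019772787862601032
```

View pics/w18c.png

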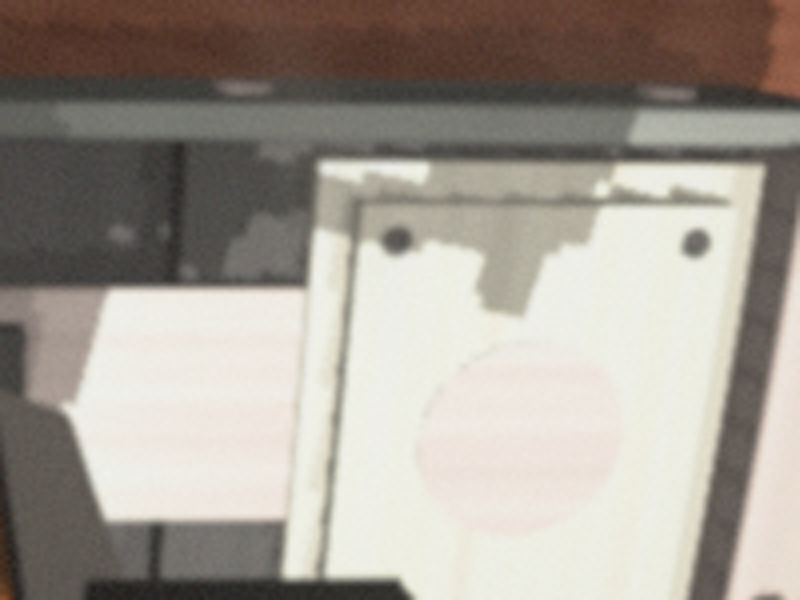

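play_rows:
  increments:
    - [[255, 0, -0.05, 0, 0], [255, 0, -0.1, 0, 0], [255, 0, -0.3, 0, 0], [255, 0, -0.5, 0, 0], [255, 0, -0.5, 0, 0], [255, 0, -0.5, 0, 0], [255, 0, -0.5, 0, 0], [255, 0, -0.5, 0, 0], [255, -1.0, -0.3, 0, 0], [255, -2.0, 0, 0, 0], [255, -2.0, 0, 0, 0], [255, -1.5, 0, 0, 0]]

```text
time_s: 24.73
ee_pos: [0.5059, 0.0993, 0.112]
eef_rot: [1.489, 1.569, 0.138]
force: [0.2, -0.1, -1.7]
grip_width: 0.0194
```

play_rows:
  increments:
    - [[255, -1.5, 0, 0, 0], [255, -0.8, 0, 0, 0], [255, 0, 0, 0, 0], [255, 0, 0, 0, 0], [255, 0, 0, 0, 0]]

```text
time_s: 25.15
ee_pos: [0.5052, 0.0992, 0.1319]
eef_rot: [-1.64, 1.57, -2.992]
force: [-0.2, -1.3, -2.0]
grip_width: 0.0198
```

```bash
python3 st.py 19 wrist side top
python3 - <<'E'
from station import ctrl
from h import *
o=ctrl.get_obs()
plan(o,[0.398,-0.249,o['ee_pos'][2]],0)
for n,b in(('side',(150,230,220,330)),('top',(130,260,190,300)),('wrist',(120,300,280,520))):
    a=cv2.imread(f'pics/{n}19.png'); cv2.imwrite(f'pics/{n}19c.png',cv2.resize(a[b[0]:b[1],b[2]:b[3]],None,fx=4 if n!='wrist' else 3,fy=4 if n!='wrist' else 3,interpolation=cv2.INTER_CUBIC))
E
```

```text
t 25.15 jig tcp -0.07476959511890968 0.0011849788521172812 tip -0.012269595118909682 lifter z 0.1159631522615655 F fwd -0.4812131829061462 lat -1.252390776652236 z -1.9587020442511716 mom [-0.0491  0.0595 -0.0225] w 0.019754691659883295
toolx [-1.3e-03 -1.0e-04 -1.0e+00] y head 12.58
turn deg 12.58 before-turn shift [ 1.9000e-02 -1.8059e+01  3.1650e+01]
after-turn shift [ 1.9000e-02 -1.0730e+01  3.4824e+01]
```

View pics/wrist19c.png

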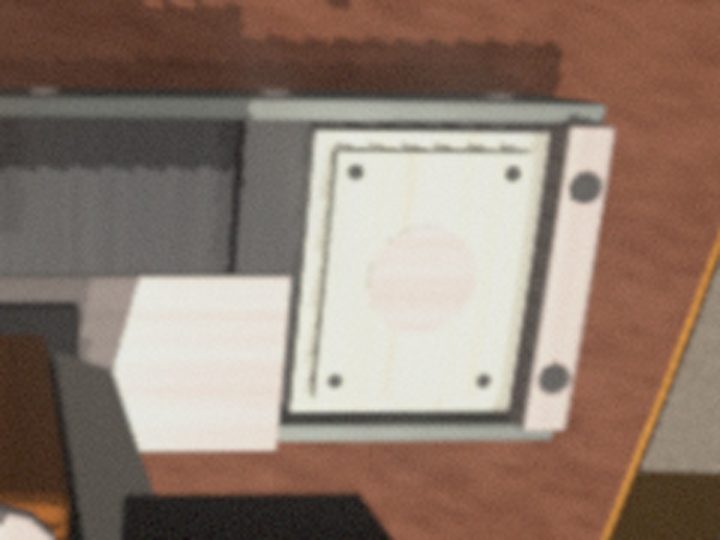

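View pics/side19c.png

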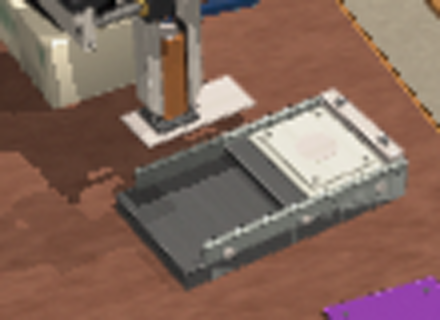

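Run:
```python
from station import ctrl
from h import *
np.set_printoptions(precision=4,suppress=True)
o=ctrl.get_obs();w=cam(ctrl,'wrist',o);s=cam(ctrl,'side')
def C(p): p=np.array(p,float); return np.c_[280+p[:,0]/3-.4,120+p[:,1]/3-.4]
def S(p): p=np.array(p,float); return np.c_[220+p[:,0]/4-.4,150+p[:,1]/4-.4]
u=np.array([np.cos(.215),np.sin(.215)]);v=np.array([-u[1],u[0]]);O=np.array([.5785,.114])
def J(P): return np.c_[(P[:,:2]-O)@u,(P[:,:2]-O)@v]
print('trail',J(onplane(w,C([[315,130],[290,411]]),.031)),'lead',J(onplane(w,C([[550,132],[510,411]]),.031)),'stop',J(onplane(w,C([[568,125],[527,430]]),.041)),'step',J(onplane(w,C([[241,125],[233,270]]),.027)))
```

```text
trail [[ 0.0198  0.0432]
 [ 0.0199 -0.0467]] lead [[ 0.092   0.0436]
 [ 0.0927 -0.047 ]] stop [[ 0.0913  0.0468]
 [ 0.0934 -0.0492]] step [[-0.0015  0.044 ]
 [-0.0009 -0.001 ]]
```

play_rows:
  increments:
    - [[255, 0, 0, 0, 6.3], [255, 0, 0, 0, 6.3], [255, 0, -0.5, 1.5, 0], [255, 0, -1.0, 3.0, 0], [255, 0, -1.0, 3.0, 0], [255, 0, -1.0, 3.2, 0], [255, 0, -1.0, 3.2, 0], [255, 0, -1.0, 3.2, 0], [255, 0, -1.0, 3.2, 0], [255, 0, -1.0, 3.2, 0], [255, 0, -1.0, 3.2, 0], [255, 0, -1.0, 3.2, 0]]

```text
time_s: 26.3
ee_pos: [0.4097, -0.2011, 0.1324]
eef_rot: [-2.104, 1.57, 2.608]
force: [0.6, 0.5, -2.9]
grip_width: 0.0195
```

play_rows:
  increments:
    - [[255, 0, -0.8, 2.7, 0], [255, 0, -0.4, 1.4, 0], [255, 0, 0, 0, 0], [255, 0, 0, 0, 0], [255, 0, 0, 0, 0], [255, 0, 0, 0, 0]]

```text
time_s: 26.8
ee_pos: [0.3988, -0.2398, 0.1325]
eef_rot: [-2.415, 1.57, 2.298]
force: [0.7, -0.1, -1.6]
grip_width: 0.0195
```

```bash
python3 st.py 20 wrist side
python3 -c "
from station import ctrl
from h import *
o=ctrl.get_obs();plan(o,[0.398,-0.249,.0159],0)"
```

```text
t 26.8 jig tcp -0.25101937110293504 -0.3072906803035462 tip -0.18851937110293504 lifter z 0.1166037968857851 F fwd 0.6658070904347714 lat -0.20923126068054673 z -1.5888895417061277 mom [-0.0546  0.0633  0.0588] w 0.01951877059900464
toolx [-1.e-04  1.e-04 -1.e+00] y head 0.06
turn deg 0.06 before-turn shift [11.672 -0.085  0.911]
after-turn shift [11.672 -0.084  0.911]
```

View pics/wrist20.png

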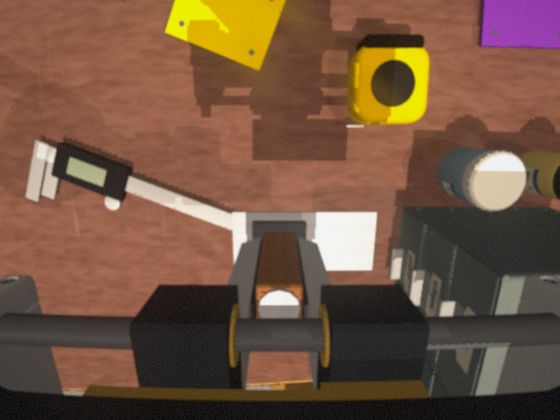

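play_rows:
  increments:
    - [[255, 1.0, 0, 0.3, 0], [255, 2.0, 0.1, 0.3, 0], [255, 2.0, 0, 0, 0], [255, 2.0, 0, 0, 0], [255, 2.0, 0, 0, 0], [255, 1.3, 0, 0, 0], [255, 0.7, 0, 0, 0], [255, 0.3, 0, 0, 0], [255, 0.1, 0, 0, 0], [255, 0, 0, 0, 0], [255, 0, 0, 0, 0], [255, 0, 0, 0, 0]]

```text
time_s: 27.9
ee_pos: [0.3999, -0.2469, 0.0193]
eef_rot: [0.933, 1.57, -0.639]
force: [-0.7, 0.5, -2.2]
grip_width: 0.0195
```

```bash
python3 st.py 21 wrist
```

```text
t 27.9 jig tcp -0.25151609803136654 -0.31449616792155577 tip -0.18901609803136654 lifter z 0.00340266782983226 F fwd -0.5447235434121501 lat 0.6747436045610741 z -2.2156180847985327 mom [-0.0268  0.1019  0.0018] w 0.019496053217219877
```

View pics/wrist21.png

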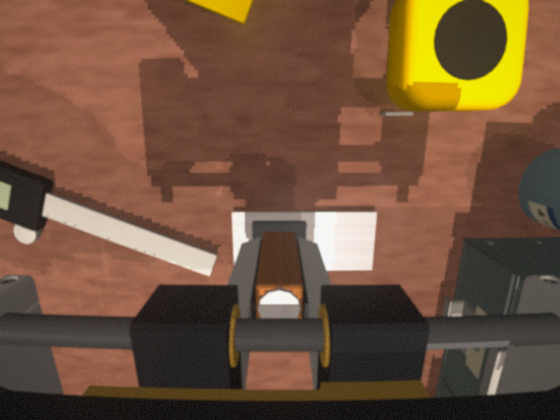

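Clear of the calliper (its end at about (215,265), blade rear at (233,240)). Lower gently.

play_rows:
  increments:
    - [[255, 0.1, 0, 0, 0], [255, 0.1, 0, 0, 0], [255, 0.1, 0, 0, 0], [255, 0, 0, 0, 0], [255, 0, 0, 0, 0]]

```text
time_s: 28.37
ee_pos: [0.3996, -0.2468, 0.0159]
eef_rot: [0.775, 1.571, -0.796]
force: [-2.9, 1.2, 4.3]
grip_width: 0.019
```

play_rows:
  increments:
    - [[255, 0.04, 0, 0, 0], [255, 0, 0, 0, 0], [255, 0, 0, 0, 0]]

```text
time_s: 28.62
ee_pos: [0.3996, -0.2468, 0.0159]
eef_rot: [0.552, 1.571, -1.019]
force: [-4.9, 3.0, 11.0]
grip_width: 0.0199
```

play_rows:
  increments:
    - [[255, -0.04, 0, 0, 0], [240, 0, 0, 0, 0], [200, 0, 0, 0, 0], [130, 0, 0, 0, 0], [130, 0, 0, 0, 0], [130, 0, 0, 0, 0], [130, 0, 0, 0, 0], [130, -0.5, 0, 0, 0], [130, -1.5, 0, 0, 0], [130, -2.5, 0, 0, 0], [130, -2.5, 0, 0, 0], [130, -2.5, 0, 0, 0]]
  newtons: 10

```text
time_s: 29.62
ee_pos: [0.3994, -0.2466, 0.112]
eef_rot: [-2.257, 1.571, 2.455]
force: [-0.5, -0.2, 0.4]
grip_width: 0.0463
```

play_rows:
  increments:
    - [[130, -2.5, 0, 0, 0], [130, -1.5, 0, -1, 0], [130, 0, 0, -3, 0], [130, 0, 0, -3, 0], [130, 0, 0, -3, 0], [130, 0, 0, -1, 0], [130, 0, 0, 0, 0], [130, 0, 0, 0, 0], [130, 0, 0, 0, 0]]

```text
time_s: 30.37
ee_pos: [0.3997, -0.1375, 0.1508]
eef_rot: [0.622, 1.57, -0.949]
force: [-0.2, 0.7, -0.1]
grip_width: 0.0457
```

```bash
python3 st.py 22 wrist side top
python3 - <<'E'
import cv2
a=cv2.imread('pics/side22.png')
cv2.imwrite('pics/s22c.png',cv2.resize(a[150:340,180:360],None,fx=3,fy=3,interpolation=cv2.INTER_CUBIC))
E
```

```text
t 30.37 jig tcp -0.22832422706016836 -0.20759829790752354 tip -0.16582422706016836 lifter z 0.13490145869862244 F fwd -0.06530578325084377 lat 0.7294909570883891 z -0.12878730600231286 mom [-0.1115  0.0856 -0.0104] w 0.04572752551583741
```

View pics/s22c.png

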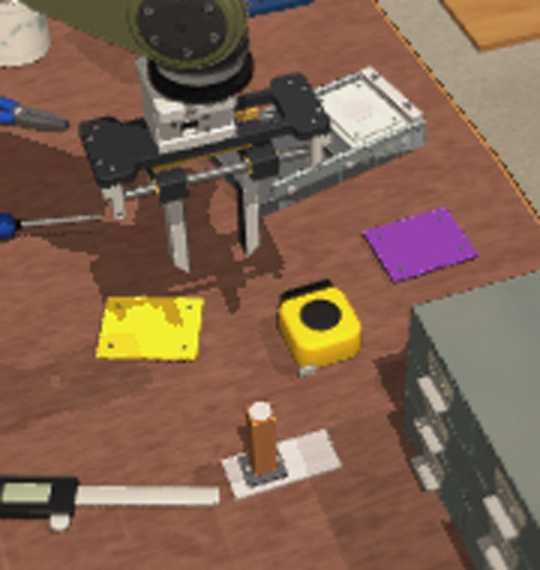

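View pics/top22.png

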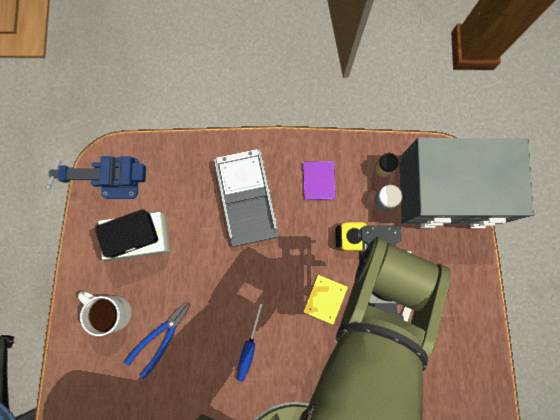

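```bash
python3 -c "
from station import ctrl
print(ctrl.hand_in())"
```

```text
the job is handed in; nothing more can be done
None
```

The cover plate is turned over and home against the end stop, and the lifter stands released on the table. I handed the job in at about 30.4 s of the 72 s allowed; no verdict is reported, so the outcome below rests on my own readings.

- **Blade under the edge:** I felt for the bed and found it at about 18 mm above the table. I slid the blade under the near edge until it butted against the panel, and held it with about 5 N down and 6.6 N forward. The highest readings on the way there were about 10 N down and 8 N forward.
- **Turning over:** I raised the edge on the blade along the pivot arc, pausing at about 40, 60 and 80 degrees, and tipped the plate over the step. It fell flat on the deck with the panel up. Its trailing edge came down about 16 mm behind the step, rather than the expected 9 mm.
- **Pressing home:** I pushed it home with the blade about 1 mm above the deck, and held it against the stop with about 9.7 N for roughly 0.4 s.
- **Last checks:**
  - After the blade was withdrawn, the wrist picture put the plate's edges at jig x of about 20 and 92 mm, so its middle is at 56 mm.
  - In the side view the lifter stands upright on its blade.
  - By eye, the jars, tape measure and carton look unmoved in the final pictures.
  - The gripper was about 11 cm to the side of the lifter and 15 cm up, touching nothing.
- **Disagreements:** My early position estimates from different cameras differed by 2–5 mm. The jig touches and a settled second picture resolved this, and no check failed.

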